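# Swap the baskets on the bench drying stand

## Robot

A 7-joint arm with a two-finger parallel gripper is mounted at the origin on the work surface. World frame = base frame: x ahead of the robot, y to its left, z up, the work surface at z = 0. Lengths are in mm, angles in rad, forces in N, time in s.
With the tool pointing down it reaches from about 425 to 950 mm from the base axis. Payload 16.7 kg.
Tool frame: the origin (TCP) lies at the very end of the fingers, on their centre line; the grasp point (between the pads) lies 19 mm behind it; z points along the fingers, y is the line along which they close (so a half turn about z gives the same grasp; the last joint's range is limited). The gripper opens to 94 mm and grips with 3 to 60 N. Pads are 16 mm wide; open, the fingers measure 119 mm over their backs; the gripper's body (75 mm by 177 mm) begins 78 mm behind the grasp point.
Start: joints at [-1.319, 0.426, 0.074, 1.606, -0.034, 1.111, -0.067], TCP at [263.355, 621.465, 205.467] pointing down, gripper open.
Joint ranges: [-2.85, 2.85], [-0.5, 2.14], [-1.23, 1.37], [0.21, 2.46], [-1.02, 4.16], [0.16, 2.05], [-2.73, 2.73]. Speed limits (rad/s): [1.89, 1.89, 2.39, 2.39, 3.01, 3.01, 3.01].

## Interface

Orientations are given as a unit quaternion [w, x, y, z].
In Python, from workcell import manip, eyes gives the robot as it stands.
- The arm moves only by the tool step_arm, never from a script. Its argument "steps" is a list of rows, each a list of 5 numbers: the opening, from 0 (shut) to 1 (fully open), then the shift along the tool's x, y, z in cm, then the turn about the tool's z in rad. In form: [[jaw, x, y, z, spin], ...]. A call has 1 to 10 rows; each row shifts and turns the commanded pose from where the row before left it, along the tool's axes as they then stand; what a row does not reach is not made up. A row lasts 1/10 s, in which the tool goes at most 50 mm and 8.59 degrees, less where a joint would pass 70% of its speed; a pose out of reach is approached as far as the arm can. A call is refused whole if a number of a shift passes 5 or a number of a turn 0.15, either way. A call with a gripper value outside its range is refused whole. The fingers move at their own pace and stop on an object; the grip force is fixed at half the most. Time passes only in rows, so rows that do not move let the fingers close. It gives the time, the measured TCP pose, the force, the opening and the grip force at its end, in the units of the state.
- manip.get_state(): the state, without advancing time (a new reading comes with each control period).
- eyes.get_image(name): name is "scene" or "top"; returns the picture (384x512x3 uint8, blue, green, red); there is no depth.
- eyes.camera_info(name): a dict with "fovy" (degrees; the focal length in pixels is half the picture's height over the tangent of half this angle, whatever the lens; pixels are square), "cx", "cy" (the principal point, pixels), "rvec" (rotation vector, rad) and "tvec" (3), from world to camera coordinates, as OpenCV has them. Camera axes: x right, y down, z forward; pixel columns grow to the right and rows downward; lengths in mm; the calibration is good to about 2 mm. A picture is of the moment at which its call begins. camera_info takes no time and is no camera call.
- manip.close_job(): hands the job in; it is judged then, once.
The state is a dict: "time_s": time; "joint_pos": joint angles; "dq": joint speeds; "tau": joint torques, N m; "tcp_pos": TCP position; "tool_rot": TCP orientation; "wrist_force": force on the tool from outside, world axes, zero at the start; "moment": the same for the moment, N m; "opening": opening from 0.0 (shut) to 1.0 (fully open); "grip_force": force on a finger pad.
Only numpy, scipy, OpenCV 4.12 (cv2) and the standard library are available. Lean on these libraries where they do the work, as an engineer would, in place of code of your own. Each camera call takes 0.05 s, during which the arm holds its last target. There are 200 camera calls.

## Task

The blower behind the drying stand is running: turn its isolator handle fully to off before you touch any basket. With it off, take the dry blue-gripped basket down and stand it upright wholly on the round green mat, and hang every red-gripped basket that stands on the bench by its bail on the pegs, one to a peg, well clear of the peg tips, leaving the yellow-gripped basket hanging where it is and everything else on the bench undisturbed. When all of them hang at rest, turn the isolator handle fully back to on.

Things in the scene. Friction and masses are not known exactly. Their poses are not given: they have to be found in the camera images.
- stand: Fixed drying stand: green beam along own y (460 mm, top 257 up, front face at x = 0) on posts, white blower behind. Five 10 mm steel pegs stick out to its -x at y = 180, 90, 0, -90, -180 mm: centre line 250 mm up at the beam, 257 at x = -78, then an upturned tip ending at x = -95, top 273 up. Origin on the bench below the beam front, mid length; x points away from the robot.
- peg1 (a point): Hanging point on top of peg 1 (peg 1 has the greatest y), 45 mm out from the beam, 33 mm short of the bend of the tip and 45 mm short of its end; axes as the stand's (peg points along -x). A hung basket's grip bar rests here, along y.
- peg2 (a point): Hanging point on top of peg 2 (peg 1 has the greatest y), 45 mm out from the beam, 33 mm short of the bend of the tip and 45 mm short of its end; axes as the stand's (peg points along -x). A hung basket's grip bar rests here, along y.
- peg3 (a point): Hanging point on top of peg 3 (peg 1 has the greatest y), 45 mm out from the beam, 33 mm short of the bend of the tip and 45 mm short of its end; axes as the stand's (peg points along -x). A hung basket's grip bar rests here, along y.
- peg4 (a point): Hanging point on top of peg 4 (peg 1 has the greatest y), 45 mm out from the beam, 33 mm short of the bend of the tip and 45 mm short of its end; axes as the stand's (peg points along -x). A hung basket's grip bar rests here, along y.
- peg5 (a point): Hanging point on top of peg 5 (peg 1 has the greatest y), 45 mm out from the beam, 33 mm short of the bend of the tip and 45 mm short of its end; axes as the stand's (peg points along -x). A hung basket's grip bar rests here, along y.
- isolator: Blower isolator, fixed: grey box 90 x 90 mm, 60 mm high with a yellow top, a green dot towards its own +x, a black dot towards its own -y. Origin: centre of the underside.
- handle_grip (a point): Point on the vertical axis of the isolator's red bar handle, 92 mm above the bench, 12 mm below the bar's top (the bar spans 74 to 104 mm). The bar is 88 mm long along this point's y axis and 18 mm thick; its white end is at -y. The point turns with the handle.
- handle (a joint): Isolator handle angle: 0 = off (white end at the black dot), 1.571 = on (white end at the green dot); off to on is anticlockwise from above. Stays where it is left; stops at both ends.
- mat: Round green mat, fixed, 110 mm diameter, 3 mm thick; origin: centre of the underside.
- wet1: Wire dip basket, red grip. Round, 68 mm wide, 48 high (load to 55), origin under its centre, z up. Rigid bail: two straps 52 mm apart and a grip bar along own y, 62 long, 14 thick (x), underside 108, top 134 mm above the origin. The window below the bar opens along own x. Stands on the bench, washed and wet; not all four are present in every start.
- wet2: Wire dip basket, red grip. Round, 68 mm wide, 48 high (load to 55), origin under its centre, z up. Rigid bail: two straps 52 mm apart and a grip bar along own y, 62 long, 14 thick (x), underside 108, top 134 mm above the origin. The window below the bar opens along own x. Stands on the bench, washed and wet; not all four are present in every start.
- wet3: Wire dip basket, red grip. Round, 68 mm wide, 48 high (load to 55), origin under its centre, z up. Rigid bail: two straps 52 mm apart and a grip bar along own y, 62 long, 14 thick (x), underside 108, top 134 mm above the origin. The window below the bar opens along own x. Stands on the bench, washed and wet; not all four are present in every start.
- wet4: Wire dip basket, red grip. Round, 68 mm wide, 48 high (load to 55), origin under its centre, z up. Rigid bail: two straps 52 mm apart and a grip bar along own y, 62 long, 14 thick (x), underside 108, top 134 mm above the origin. The window below the bar opens along own x. Stands on the bench, washed and wet; not all four are present in every start.
- dry: Wire dip basket, blue grip. Round, 68 mm wide, 48 high (load to 55), origin under its centre, z up. Rigid bail: two straps 52 mm apart and a grip bar along own y, 62 long, 14 thick (x), underside 108, top 134 mm above the origin. The window below the bar opens along own x. Hangs on one of the pegs at the start, dry.
- drain1: Wire dip basket, yellow grip. Round, 68 mm wide, 48 high (load to 55), origin under its centre, z up. Rigid bail: two straps 52 mm apart and a grip bar along own y, 62 long, 14 thick (x), underside 108, top 134 mm above the origin. The window below the bar opens along own x. Still draining: hangs on a peg and stays there. Only one of the two yellow ones is present.
- drain2: Wire dip basket, yellow grip. Round, 68 mm wide, 48 high (load to 55), origin under its centre, z up. Rigid bail: two straps 52 mm apart and a grip bar along own y, 62 long, 14 thick (x), underside 108, top 134 mm above the origin. The window below the bar opens along own x. Still draining: hangs on a peg and stays there. Only one of the two yellow ones is present.
- spanner: Bystander, to be left alone. Red spanner, 200 mm, lying on the bench.
- driver: Bystander, to be left alone. Screwdriver lying on the bench.
- flange: Bystander, to be left alone. Flat steel flange ring, 90 mm diameter, 18 mm high.
- bush: Bystander, to be left alone. Brass bush, 32 mm diameter, 30 mm high.
- spray: Bystander, to be left alone. Blue spray can, 60 mm diameter, 180 mm high.
- jar: Bystander, to be left alone. Amber jar, 70 mm diameter, 80 mm high.
Mind the look-alikes: they are no part of the job. What is shaped like the wet3 but purple is not meant.

How it is judged:
By the outcome, as a careful person would: the job done as asked, in the order asked, and still so for the second after the job is handed in, with the robot touching nothing.
Of wet1, wet2, wet3, wet4 only 3 to 4 are there at a start; the rules pass over those that are not, and their reading is None.
Of drain1, drain2 only 1 to 1 are there at a start; the rules pass over those that are not, and their reading is None.
At some moment in a run one of wet1, wet2, wet3, wet4 may be knocked a few centimetres aside while the robot is not near it.
It also fails if it takes over 210 s, if anything falls off the work surface, if the arm or the gripper's body presses on something with over 40 N, if the wrist force passes 120 N, or if a joint passes its speed limit or range.

## Working session

There is one attempt and no reset: what is moved stays moved. The work goes in short steps, Python scripts to look and compute and a tool call to move; the robot and the scene stay as the last step left them, time stands still between calls to the robot, and variables do not carry over. Pictures are saved under pics/ and viewed, at most 14 in all, crops included, and the job is handed in when it is done.

Besides the shell and the picture viewer there is one more tool, called after ">>>" by a JSON object that holds its "api" and its "payload", one argument or row to a line. step_arm: Moves the arm, as the interface text tells. Its arguments: {"type":"object","properties":{"steps":{"type":"array","items":{"type":"array","items":{"type":"number"}}}},"required":["steps"]}

```bash
mkdir -p pics; ls; python3 - <<'E'
from workcell import manip, eyes
import cv2
for n in("scene","top"):
    im=eyes.get_image(n); cv2.imwrite(f"pics/{n}0.png",im); cv2.imwrite(f"pics/{n}0v.png",cv2.resize(im,(800,600),interpolation=cv2.INTER_CUBIC)); print(eyes.camera_info(n))
s=manip.get_state();print(s)
E
```

```text
pics
{'fovy': 56.51345151591685, 'cx': 259.2959541597274, 'cy': 191.88271705832045, 'rvec': array([ 1.85123992,  1.70584188, -0.66509765]), 'tvec': array([ -26.40775078, -266.08745311, 1579.94326222])}
{'fovy': 45.39542881501518, 'cx': 261.4813323543236, 'cy': 192.34643689543952, 'rvec': array([ 2.13202341, -2.06154177,  0.23150054]), 'tvec': array([ -23.86120851,  550.67926323, 1505.99465531])}
{'time_s': 0.1, 'joint_pos': array([-1.31949247,  0.4266834 ,  0.07383473,  1.60657677, -0.03411329,
        1.11080503, -0.06703295]), 'dq': array([ 0.00041525, -0.00186312, -0.00064428,  0.00059435,  0.00022338,
       -0.00022779,  0.00030232]), 'tau': array([ 9.15975514e-03, -9.37457585e+01,  3.67802247e+00, -4.55039120e+01,
       -4.83712472e-02,  1.68913649e-02,  1.16547284e-05]), 'tcp_pos': array([263.20567517, 621.11018802, 204.82089119]), 'tool_rot': array([-8.76647410e-05,  1.99041086e-01,  9.79990958e-01, -6.00596318e-04]), 'wrist_force': array([ 0.02741356, -0.82850489,  0.36668118]), 'moment': array([ 0.01016823, -0.02065459, -0.03341707]), 'grip_force': 0.0, 'opening': 0.999353736257633}
```

View pics/scene0v.png

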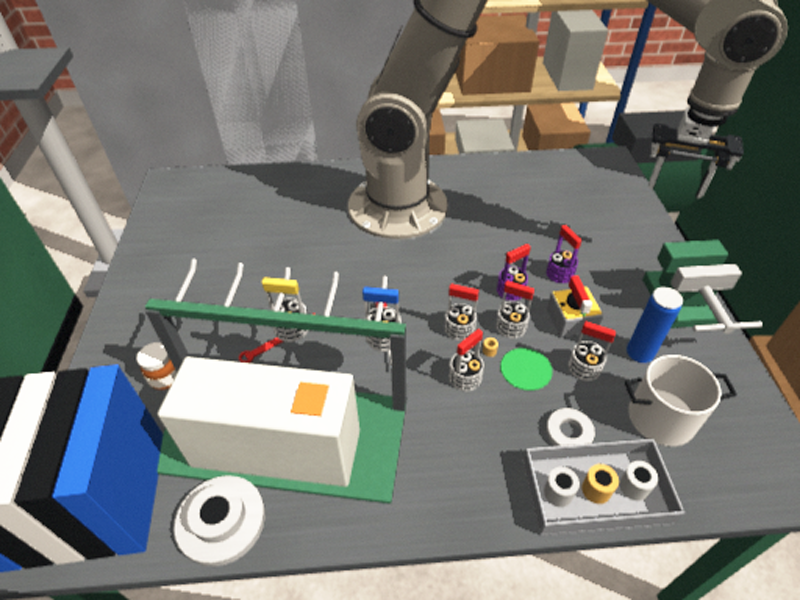

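View pics/top0v.png

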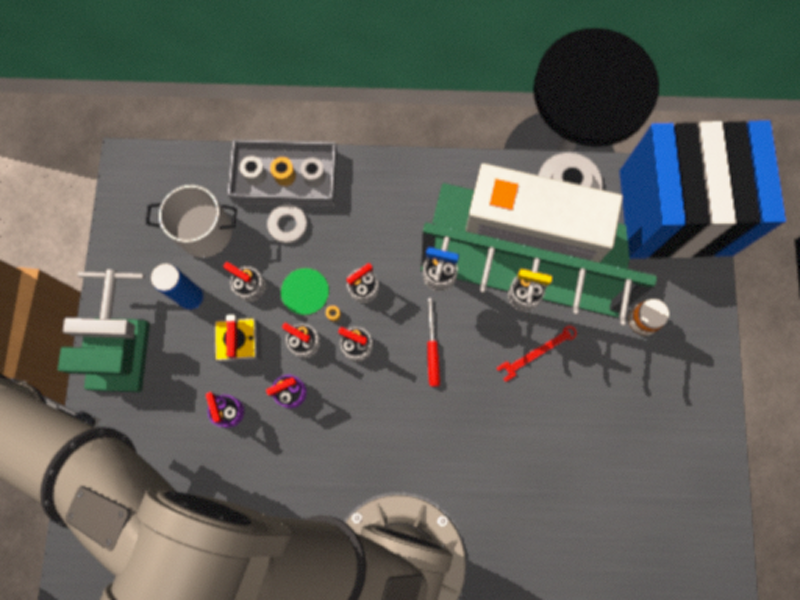

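The scene view shows four wire baskets with red grips at about (462,292), (518,290), (470,343) and (598,333). Two purple look-alikes are at (517,255) and (570,238), the isolator is at (578,295) and the mat at (527,369). Blue hangs on the peg at (380,295) and yellow at (281,286). In the top view, blue is on peg 1, yellow on peg 3, and pegs 2, 4 and 5 are empty.

Next I'll measure the poses by fitting a box silhouette of each grip bar in both views.

```bash
cat > h.py <<'E'
import cv2, numpy as np, json
from scipy.optimize import minimize
from workcell import manip, eyes
V=("scene","top"); CI={n:eyes.camera_info(n) for n in V}
def K(n):
    c=CI[n]; f=192/np.tan(np.radians(c["fovy"])/2)
    return np.array([[f,0,c["cx"]],[0,f,c["cy"]],[0,0,1.]])
def proj(n,P): return cv2.projectPoints(np.float64(P).reshape(-1,1,3),CI[n]["rvec"],CI[n]["tvec"],K(n),None)[0].reshape(-1,2)
def ray(n,uv):
    R=cv2.Rodrigues(CI[n]["rvec"])[0]; d=R.T@np.linalg.solve(K(n),[uv[0],uv[1],1]); return -R.T@CI[n]["tvec"],d/np.linalg.norm(d)
def onplane(n,uv,z): o,d=ray(n,uv); return o+d*(z-o[2])/d[2]
def tri(us,ut):
    A=np.zeros((3,3));b=np.zeros(3);L=[ray("scene",us),ray("top",ut)]
    for o,d in L: M=np.eye(3)-np.outer(d,d);A+=M;b+=M@o
    p=np.linalg.solve(A,b);return p,[np.linalg.norm((np.eye(3)-np.outer(d,d))@(p-o)) for o,d in L]
def snap(tag):
    I={n:eyes.get_image(n) for n in V}
    for n in V: cv2.imwrite(f"pics/{n}_{tag}.png",I[n])
    return I
def mask(im,col):
    h=cv2.cvtColor(im,cv2.COLOR_BGR2HSV); H,S,Vv=[h[...,i].astype(int) for i in range(3)]
    m={"red":((H<8)|(H>172))&(S>150)&(Vv>70),"blue":(H>100)&(H<125)&(S>140)&(Vv>60),
       "yellow":(H>22)&(H<34)&(S>140)&(Vv>90),"green":(H>50)&(H<75)&(S>170)&(Vv>110)}[col]
    return m.astype(np.uint8)
def comps(m,amin=15):
    k,l,s,c=cv2.connectedComponentsWithStats(m,connectivity=8)
    return [(i,s[i,4],c[i],l==i) for i in range(1,k) if s[i,4]>=amin]
def box(p,dim,z0=0):  # p=(x,y,zc,yaw); dim=(x,y,z) sizes
    c,s=np.cos(p[3]),np.sin(p[3]); out=[]
    for a in(-.5,.5):
        for b in(-.5,.5):
            for e in(-.5,.5):
                X,Y=a*dim[0],b*dim[1]; out.append([p[0]+c*X-s*Y,p[1]+s*X+c*Y,p[2]+e*dim[2]])
    return np.array(out)
def fit(ms,p0,dim):
    """ms: {view: bool mask of blob}; soft-silhouette match"""
    pr={}
    for n,m in ms.items():
        ys,xs=np.nonzero(m); x0,y0=xs.min()-8,ys.min()-8; w,h=xs.max()+9-x0,ys.max()+9-y0
        mm=np.zeros((h,w),np.float32); mm[ys-y0,xs-x0]=1
        pr[n]=(x0,y0,w,h,cv2.GaussianBlur(mm,(0,0),1.0))
    def cost(p):
        t=0
        for n,(x0,y0,w,h,mm) in pr.items():
            hull=cv2.convexHull(((proj(n,box(p,dim))-[x0,y0]+.5)*8-.5).astype(np.float32))
            r=np.zeros((h*8,w*8),np.uint8); cv2.fillConvexPoly(r,np.round(hull*16).astype(np.int32),255,shift=4)
            r=cv2.GaussianBlur(cv2.resize(r,(w,h),interpolation=cv2.INTER_AREA).astype(np.float32)/255,(0,0),1.0)
            t+=((r-mm)**2).sum()/mm.sum()
        return t
    best=None
    for y in np.arange(-1.5,1.5,.5) if p0[3] is None else (p0[3],):
        q=np.array([*p0[:3],y]); sx=np.vstack([q]+[q+d for d in np.diag([12,12,8,.3])])
        r=minimize(cost,q,method="Nelder-Mead",options=dict(initial_simplex=sx,xatol=.05,fatol=1e-5,maxiter=400))
        if best is None or r.fun<best.fun: best=r
    return best.x,best.fun
E
python3 - <<'E'
from h import *
I={n:cv2.imread(f"pics/{n}0.png") for n in V}
for c in("red","blue","yellow","green"):
    for n in V:
        print(c,n,[(a,tuple(np.round(ct,1)),np.round(onplane(n,ct,0 if c=="green" else 273 if c in("blue","yellow") else 121)[:2]).tolist()) for i,a,ct,_ in comps(mask(I[n],c),18)])
E
```

```text
red scene [(np.int32(107), (np.float64(364.8), np.float64(151.0)), [302.0, 390.0]), (np.int32(110), (np.float64(331.0), np.float64(162.0)), [350.0, 254.0]), (np.int32(132), (np.float64(369.5), np.float64(184.8)), [471.0, 358.0]), (np.int32(140), (np.float64(331.8), np.float64(185.1)), [461.0, 232.0]), (np.int32(133), (np.float64(296.6), np.float64(186.5)), [458.0, 114.0]), (np.int32(168), (np.float64(382.7), np.float64(211.8)), [588.0, 365.0]), (np.int32(129), (np.float64(300.4), np.float64(218.5)), [593.0, 105.0]), (np.int32(128), (np.float64(165.2), np.float64(223.9)), [580.0, -307.0])]
red top [(np.int32(92), (np.float64(151.1), np.float64(173.7)), [589.0, 363.0]), (np.int32(81), (np.float64(229.7), np.float64(174.9)), [594.0, 101.0]), (np.int32(139), (np.float64(147.7), np.float64(216.6)), [445.0, 361.0]), (np.int32(89), (np.float64(189.4), np.float64(212.6)), [462.0, 226.0]), (np.int32(97), (np.float64(225.5), np.float64(214.7)), [459.0, 108.0]), (np.int32(321), (np.float64(342.2), np.float64(226.0)), [435.0, -270.0]), (np.int32(206), (np.float64(276.9), np.float64(232.5)), [407
[... 917 characters left out ...]
32(131), (np.float64(282.3), np.float64(162.6)), [596.0, -67.0]), (np.int32(298), (np.float64(118.7), np.float64(187.5)), [503.0, 415.0])]
yellow scene [(np.int32(155), (np.float64(178.6), np.float64(182.8)), [559.0, -243.0]), (np.int32(19), (np.float64(380.5), np.float64(196.5)), [654.0, 299.0]), (np.int32(27), (np.float64(365.9), np.float64(201.2)), [667.0, 255.0])]
yellow top [(np.int32(142), (np.float64(342.1), np.float64(176.5)), [559.0, -246.0]), (np.int32(41), (np.float64(158.6), np.float64(206.4)), [450.0, 292.0]), (np.int32(136), (np.float64(140.6), np.float64(218.8)), [412.0, 341.0])]
green scene []
green top [(np.int32(657), (np.float64(194.7), np.float64(186.2)), [581.0, 235.0])]
```

```bash
cat >> h.py <<'E'
def near(I,col,P,r=14):
    ms={}
    for n in V:
        q=proj(n,[P])[0]; c=[x for x in comps(mask(I[n],col)) if np.linalg.norm(x[2]-q)<r]
        if c: ms[n]=min(c,key=lambda x:np.linalg.norm(x[2]-q))[3]
    return ms
BAR=(14,62,26)
def bar(I,col,P,yaw=None,dim=BAR,r=14):
    ms=near(I,col,P,r); p,f=fit(ms,(*P,yaw),dim); return np.round(p,3),round(f,3),sorted(ms)
E
python3 - <<'E'
from h import *
I={n:cv2.imread(f"pics/{n}0.png") for n in V}
for n,c,P in [("A","red",(588,365,121)),("B","red",(594,103,121)),("C","red",(461,229,121)),("D","red",(459,111,121)),("blue","blue",(595,-66,273)),("yel","yellow",(559,-245,273))]:
    print(n,bar(I,c,P))
cv2.imwrite("pics/cs.png",cv2.resize(I["scene"][170:330,80:290],None,fx=3.7,fy=3.7,interpolation=cv2.INTER_CUBIC))
cv2.imwrite("pics/ct.png",cv2.resize(I["top"][120:220,260:430],None,fx=4.7,fy=4.7,interpolation=cv2.INTER_CUBIC))
a=cv2.resize(I["scene"][150:230,330:410],None,fx=5,fy=5,interpolation=cv2.INTER_CUBIC)
b=cv2.resize(I["top"][180:260,110:190],None,fx=5,fy=5,interpolation=cv2.INTER_CUBIC)
cv2.imwrite("pics/iso.png",np.hstack([a,b]))
E
```

```text
A (array([ 5.88942e+02,  3.62982e+02,  1.22301e+02, -5.35000e-01]), np.float64(0.054), ['scene', 'top'])
B (array([593.008, 103.352, 118.773,  -2.453]), np.float64(0.168), ['scene', 'top'])
C (array([463.127, 229.027, 123.069,  -0.494]), np.float64(0.079), ['scene', 'top'])
D (array([ 4.59405e+02,  1.10629e+02,  1.22715e+02, -3.87000e-01]), np.float64(0.092), ['scene', 'top'])
blue (array([ 5.95419e+02, -6.60440e+01,  2.73900e+02, -2.24000e-01]), np.float64(0.092), ['scene', 'top'])
yel (array([ 5.58712e+02, -2.42950e+02,  2.73365e+02, -2.49000e-01]), np.float64(0.224), ['scene', 'top'])
```

View pics/cs.png

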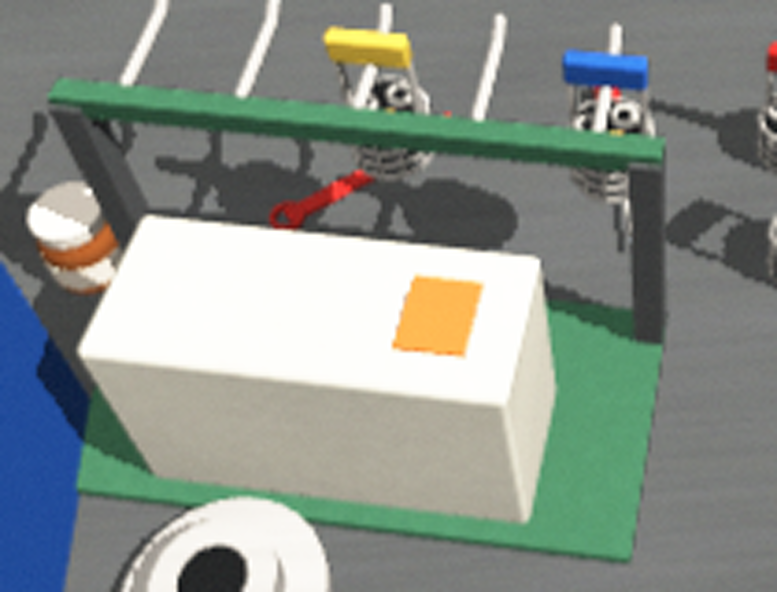

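View pics/ct.png

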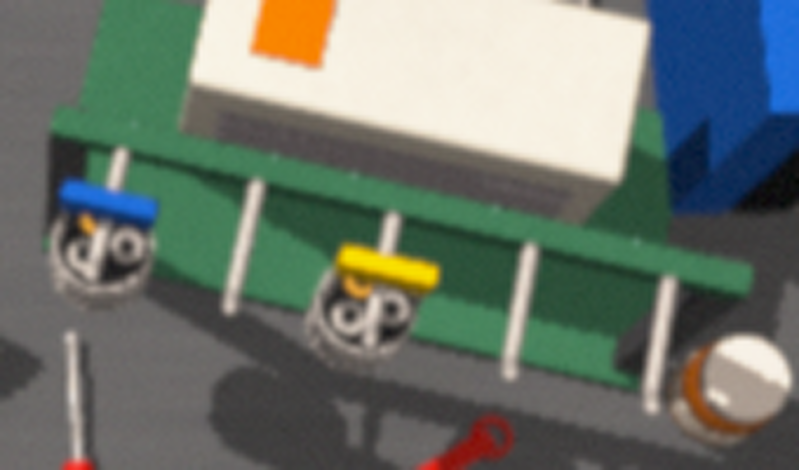

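View pics/iso.png

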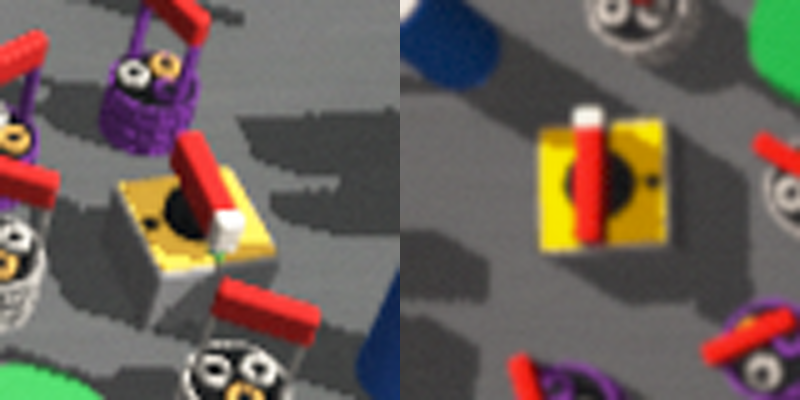

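The crops show these pixel positions (crop coordinates):

| Item | Scene crop | Top crop |
|---|---|---|
| Peg 5 tip | (162,2) | (652,410) |
| Peg 4 tip | (275,2) | (511,377) |
| Peg 2 tip | (500,17) | (230,312) |
| Peg 1 tip | (615,28) | – |
| Peg 1 base | – | (121,150) |
| Peg 5 base | – | (667,278) |

The isolator handle points away from the robot, with its white end at the green dot, so it is on. The black dot is at the robot's right (−y).

```bash
python3 - <<'E'
from h import *
from scipy.optimize import least_squares
S=lambda u,v:(80+(u+.5)/3.7-.5,170+(v+.5)/3.7-.5); T=lambda u,v:(260+(u+.5)/4.7-.5,120+(v+.5)/4.7-.5)
tip=lambda y:(-94,y,271); base=lambda y:(0,y,252)
Y=[None,180,90,0,-90,-180]
obs=[("scene",tip(Y[k]),S(*p)) for k,p in {5:(162,2),4:(275,2),3:(387,7),2:(500,17),1:(615,28)}.items()]
obs+=[("top",tip(Y[k]),T(*p)) for k,p in {2:(230,312),4:(511,377),5:(652,410)}.items()]
obs+=[("top",base(Y[k]),T(*p)) for k,p in {1:(121,150),2:(257,182),3:(392,213),4:(529,245),5:(667,278)}.items()]
def w(p,l): c,s=np.cos(p[2]),np.sin(p[2]); return np.array([p[0]+c*l[0]-s*l[1],p[1]+s*l[0]+c*l[1],l[2]+p[3]])
r=least_squares(lambda p:np.concatenate([proj(n,[w(p,l)])[0]-o for n,l,o in obs]),[640,-230,-.2,0])
print(r.x,np.round(r.fun,1).reshape(-1,2).tolist())
for k in range(1,6): print(k,np.round(w(r.x,(-45,Y[k],259)),1), np.round(w(r.x,(-160,Y[k],259)),1))
for a,b in((( 162,2),(652,410)),((275,2),(511,377)),((500,17),(230,312))): print("tip",tri(S(*a),T(*b)))
s=lambda u,v:(330+(u+.5)/5-.5,150+(v+.5)/5-.5); t=lambda u,v:(110+(u-400+.5)/5-.5,180+(v+.5)/5-.5)
print("handle",tri(s(208,175.5),t(589.5,174)))
print("white end",tri(s(228,212),t(588,108)),"red end",tri(s(187,139),t(591,241)))
print("boxtop",onplane("top",t(602.8,185.5),60), [np.round(onplane("top",t(*q),60),0)[:2].tolist() for q in((538,128),(664,120),(668,243),(541,251))])
I={n:cv2.imread(f"pics/{n}0.png") for n in V}
print("mat",[onplane("top",c[2],3) for c in comps(mask(I["top"],"green"),300)])
E
```

```text
[ 6.02345785e+02 -2.52252891e+02 -1.98206438e-01 -6.28940532e+00] [[-0.2, -2.6], [-0.9, -0.1], [-0.9, 1.0], [-0.7, 0.9], [-0.6, 0.5], [-0.5, 0.2], [-0.7, -0.1], [-0.5, -0.3], [-0.2, 0.7], [-0.5, 0.3], [-0.3, 0.1], [-0.3, -0.1], [-0.3, -0.6]]
1 [593.7 -66.9 252.7] [480.9 -44.3 252.7]
2 [ 575.9 -155.2  252.7] [ 463.2 -132.5  252.7]
3 [ 558.2 -243.4  252.7] [ 445.5 -220.7  252.7]
4 [ 540.5 -331.6  252.7] [ 427.8 -309.   252.7]
5 [ 522.8 -419.9  252.7] [ 410.  -397.2  252.7]
tip (array([ 475.69538928, -413.18365888,  255.53081525]), [np.float64(1.0951503029602283), np.float64(1.0951503029601488)])
tip (array([ 492.06007154, -321.88072891,  264.03609893]), [np.float64(2.1409346887891876), np.float64(2.140934688789057)])
tip (array([ 527.6002923 , -145.03693699,  267.90080294]), [np.float64(1.7494886446148488), np.float64(1.7494886446148576)])
handle (array([455.37045531, 369.33758573, 104.09164796]), [np.float64(2.5463465806986294), np.float64(2.5463465806986716)])
white end (array([497.3521072 , 370.11281504, 113.19278986]), [np.float64(0.7560118786882659), np.float64(0.7560118786882295)]) red end (array([412.42011464, 367.64855966,  96.18767673]), [np.float64(3.7939967694251355), np.float64(3.793996769425204)])
boxtop [454.77102496 368.62264541  60.        ] [[493.0, 416.0], [501.0, 331.0], [417.0, 321.0], [409.0, 406.0]]
mat [array([579.84335756, 234.14555203,   3.        ])]
```

```bash
cat >> h.py <<'E'
def go(x,y,z,head=None,s=None):
    s=s or manip.get_state(); w,a,b,c=s["tool_rot"]
    R=cv2.Rodrigues  # noqa
    from scipy.spatial.transform import Rotation as Ro
    M=Ro.from_quat([a,b,c,w]).as_matrix(); h=np.arctan2(M[1,1],M[0,1])
    d=M.T@(np.array([x,y,z])-s["tcp_pos"])/10
    sp=0 if head is None else -((head-h+np.pi/2)%np.pi-np.pi/2)
    print(f"to {x:.0f},{y:.0f},{z:.0f}: shift cm {np.round(d,2)} spin {sp:.3f} | head {h:.3f} tilt {np.degrees(np.arccos(-M[2,2])):.2f}")
E
python3 - <<'E'
from h import *
from scipy.optimize import least_squares
S=lambda u,v:(80+(u+.5)/3.7-.5,170+(v+.5)/3.7-.5); T=lambda u,v:(260+(u+.5)/4.7-.5,120+(v+.5)/4.7-.5)
tip=lambda y:(-94,y,271); base=lambda y:(0,y,252)
Y=[None,180,90,0,-90,-180]
obs=[("scene",tip(Y[k]),S(*p)) for k,p in {3:(387,5),2:(500,15),1:(615,26)}.items()]
obs+=[("top",tip(Y[k]),T(*p)) for k,p in {2:(230,312),4:(511,377),5:(652,410)}.items()]
obs+=[("top",base(Y[k]),T(*p)) for k,p in {1:(121,150),2:(257,182),3:(392,213),4:(529,245),5:(667,278)}.items()]
def w(p,l): c,s=np.cos(p[2]),np.sin(p[2]); return np.array([p[0]+c*l[0]-s*l[1],p[1]+s*l[0]+c*l[1],l[2]])
r=least_squares(lambda p:np.concatenate([proj(n,[w(p,l)])[0]-o for n,l,o in obs]),[640,-230,-.2])
print(r.x,np.round(r.fun,1).reshape(-1,2).tolist())
for k in range(1,6): print(k,np.round(w(r.x,(-45,Y[k],259)),1))
t=lambda u,v:(110+(u-400+.5)/5-.5,180+(v+.5)/5-.5); s=lambda u,v:(330+(u+.5)/5-.5,150+(v+.5)/5-.5)
print([onplane("top",t(*q),104) for q in((588,108),(590,241))],"scene",[onplane("scene",s(*q),104) for q in((228,212),(187,139))])
I={n:cv2.imread(f"pics/{n}0.png") for n in V}
print("spray",[onplane("top",((u+.5)*.64-.5,(v+.5)*.64-.5),180) for u,v in((165,278),)])
go(455,369,205,1.64)
E
```

```text
[ 6.01103369e+02 -2.52069876e+02 -2.08055583e-01] [[-0.8, -0.3], [-0.6, -0.2], [-0.4, -0.4], [-0.6, -0.3], [-0.6, 0.1], [-0.3, 0.2], [-0.1, -0.1], [-0.3, -0.2], [0.0, -0.1], [0.1, -0.0], [0.1, -0.2]]
1 [594.3 -66.7 259. ]
2 [ 575.7 -154.7  259. ]
3 [ 557.1 -242.8  259. ]
4 [ 538.5 -330.8  259. ]
5 [ 519.9 -418.9  259. ]
[array([499.01599536, 371.79520721, 104.        ]), array([410.34307394, 362.44342773, 104.        ])] scene [array([489.26638683, 375.6186214 , 104.        ]), array([419.67391723, 367.81757908, 104.        ])]
spray [array([555.32498257, 491.60971444, 180.        ])]
to 455,369,205: shift cm [-27.5  -15.73   0.  ] spin -0.470 | head 1.170 tilt 0.07
```

>>> {"api": "step_arm", "payload": {
  "steps": [
    [1, -3.4, -2, 0, 0],
    [1, -3.4, -2, 0, 0],
    [1, -3.4, -2, 0, 0],
    [1, -3.4, -2, 0, 0],
    [1, -3.4, -2, 0, 0],
    [1, -3.5, -2, 0, 0],
    [1, -3.5, -1.9, 0, 0],
    [1, -3.5, -1.9, 0, 0],
    [1, 0, 0, 0, -0.1],
    [1, 0, 0, 0, -0.1]
  ]
}}

```text
time_s: 1.1
tcp_pos: [455.7, 367.3, 205.3]
tool_rot: [-0.0, 0.1, 0.995, -0.0]
wrist_force: [-0.1, 0.5, -1.4]
opening: 1.003
grip_force: 0.0
```

>>> {"api": "step_arm", "payload": {
  "steps": [
    [1, 0, 0, 0, -0.1],
    [1, 0, 0, 0, -0.1],
    [1, 0, 0, 0, -0.11],
    [1, 0, 0, 0, 0],
    [1, 0, 0, 0, 0]
  ]
}}

```text
time_s: 1.6
tcp_pos: [454.9, 368.5, 205.3]
tool_rot: [-0.0, -0.053, 0.999, -0.0]
wrist_force: [0.3, -0.3, -0.3]
opening: 1.001
grip_force: 0.0
```

```bash
python3 -c "
from h import *
go(455,368,80,1.68); print(manip.get_state()['tcp_pos'],manip.get_state()['joint_pos'])"
```

```text
to 455,368,80: shift cm [-1.000e-02 -5.000e-02  1.253e+01] spin -0.004 | head 1.676 tilt 0.02
[454.88431721 368.51360017 205.30722121] [-0.87342943  0.28089079  0.10040481  1.81571418 -0.03214766  1.04693371
  0.9156223 ]
```

>>> {"api": "step_arm", "payload": {
  "steps": [
    [1, 0, 0, 2.5, 0],
    [1, 0, 0, 2.5, 0],
    [1, 0, 0, 2.5, 0],
    [1, 0, 0, 2.5, 0],
    [1, 0, 0, 2.5, 0],
    [0, 0, 0, 0, 0],
    [0, 0, 0, 0, 0],
    [0, 0, 0, 0, 0],
    [0, 0, 0, 0, 0],
    [0, 0, 0, 0, 0]
  ]
}}

```text
time_s: 2.6
tcp_pos: [455.2, 369.1, 81.4]
tool_rot: [0.0, -0.054, 0.999, 0.0]
wrist_force: [-0.4, -0.1, 0.2]
opening: 0.609
grip_force: 0.0
```

>>> {"api": "step_arm", "payload": {
  "steps": [
    [0, 0, 0, 0, 0],
    [0, 0, 0, 0, 0],
    [0, 0, 0, 0, 0]
  ]
}}

```text
time_s: 2.9
tcp_pos: [454.9, 368.7, 80.6]
tool_rot: [-0.0, -0.055, 0.999, 0.0]
wrist_force: [-0.1, 0.7, -0.5]
opening: 0.359
grip_force: 0.0
```

>>> {"api": "step_arm", "payload": {
  "steps": [
    [0, 0, 0, 0, 0],
    [0, 0, 0, 0, 0],
    [0, 0, 0, 0, 0],
    [0, 0, 0, 0, 0]
  ]
}}

```text
time_s: 3.3
tcp_pos: [454.7, 369.7, 80.5]
tool_rot: [0.0, -0.055, 0.998, 0.001]
wrist_force: [-1.0, 5.5, -2.5]
opening: 0.188
grip_force: 29.8
```

>>> {"api": "step_arm", "payload": {
  "steps": [
    [0, 0, 0, 0, 0.13],
    [0, 0, 0, 0, 0.13],
    [0, 0, 0, 0, 0.13],
    [0, 0, 0, 0, 0.13],
    [0, 0, 0, 0, 0.13],
    [0, 0, 0, 0, 0.13]
  ]
}}

```text
time_s: 3.9
tcp_pos: [455.0, 370.8, 80.5]
tool_rot: [0.0, 0.331, 0.944, 0.001]
wrist_force: [3.1, 11.0, -10.5]
opening: 0.188
grip_force: 29.9
```

>>> {"api": "step_arm", "payload": {
  "steps": [
    [0, 0, 0, 0, 0.13],
    [0, 0, 0, 0, 0.13],
    [0, 0, 0, 0, 0.13],
    [0, 0, 0, 0, 0.13],
    [0, 0, 0, 0, 0.13],
    [0, 0, 0, 0, 0.1],
    [0, 0, 0, 0, 0.05],
    [0, 0, 0, 0, 0],
    [0, 0, 0, 0, 0]
  ]
}}

```text
time_s: 4.8
tcp_pos: [456.0, 371.1, 80.6]
tool_rot: [0.0, 0.67, 0.742, 0.002]
wrist_force: [9.2, 13.3, -14.1]
opening: 0.187
grip_force: 30.1
```

```bash
python3 -c "
from h import *
s=manip.get_state();go(455,370,80,.108); print(s['wrist_force'],s['moment'])"
```

```text
to 455,370,80: shift cm [-0.1  -0.11  0.06] spin -0.006 | head 0.102 tilt 0.24
[  9.24112595  13.2557922  -14.06151272] [ 2.94519129 -2.07917407  0.31974759]
```

>>> {"api": "step_arm", "payload": {
  "steps": [
    [0, 0, 0, 0, 0.05],
    [0, 0, 0, 0, 0.05],
    [0, 0, 0, 0, 0],
    [0, 0, 0, 0, 0]
  ]
}}

```text
time_s: 5.2
tcp_pos: [456.1, 370.5, 80.7]
tool_rot: [0.0, 0.707, 0.708, 0.002]
wrist_force: [8.0, 9.3, -9.8]
opening: 0.201
grip_force: 32.3
```

```bash
python3 -c "
from h import *
s=manip.get_state();go(455,370,80,.108); print(s['wrist_force'],s['moment'])"
```

```text
to 455,370,80: shift cm [-0.05 -0.11  0.07] spin -0.106 | head 0.002 tilt 0.21
[ 7.98780344  9.26943027 -9.81011227] [ 1.99914964 -2.05355769  0.84368438]
```

>>> {"api": "step_arm", "payload": {
  "steps": [
    [0.6, 0, 0, 0, 0],
    [0.6, 0, 0, 0, 0],
    [0.6, 0, 0, 0, 0],
    [0.6, 0, 0, 0, 0],
    [0.6, 0, 0, 0, 0],
    [0.6, 0, 0, -4, 0],
    [0.4, 0, 0, -4, 0],
    [0.4, 0, 0, -4, 0],
    [0.4, 0, 0, -4, 0],
    [0.4, 0, 0, -4, 0]
  ]
}}

```text
time_s: 6.2
tcp_pos: [454.7, 368.3, 282.2]
tool_rot: [-0.0, 0.707, 0.707, 0.0]
wrist_force: [-0.9, 0.5, -0.3]
opening: 0.401
grip_force: 0.0
```

>>> {"api": "step_arm", "payload": {
  "steps": [
    [0.35, 0, 0, -3, 0.1],
    [0.35, 0, 0, -2, 0.1],
    [0.35, 0, 0, 0, 0]
  ]
}}

```text
time_s: 6.5
tcp_pos: [455.8, 369.2, 333.2]
tool_rot: [-0.001, 0.775, 0.632, 0.002]
wrist_force: [0.3, -0.8, -0.6]
opening: 0.35
grip_force: 0.0
```

```bash
python3 - <<'E'
from h import *
I=snap("1")
a=cv2.resize(I["scene"][150:230,330:410],None,fx=5,fy=5,interpolation=cv2.INTER_CUBIC)
b=cv2.resize(I["top"][180:260,110:190],None,fx=5,fy=5,interpolation=cv2.INTER_CUBIC)
cv2.imwrite("pics/iso1.png",np.hstack([a,b]))
go(595,-66,330,-.22)
E
```

```text
to 595,-66,330: shift cm [-3.986e+01  2.231e+01  1.000e-02] spin 0.022 | head -0.198 tilt 0.01
```

View pics/iso1.png

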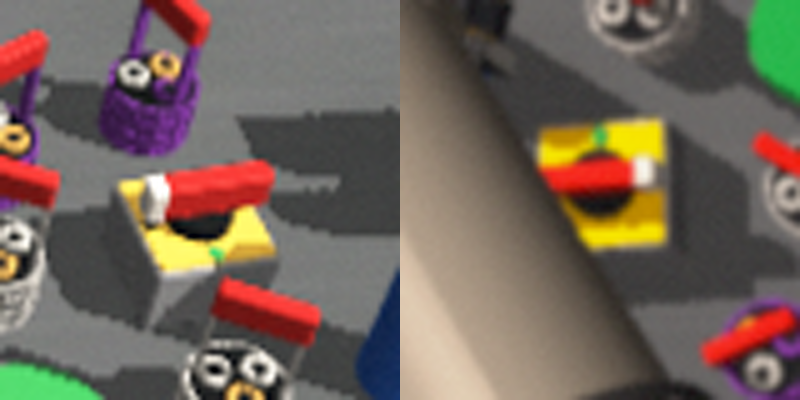

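The handle is now at off, with its white end over the black dot at (155,195) in the scene crop. Next I take down the dry basket.

>>> {"api": "step_arm", "payload": {
  "steps": [
    [0.35, -4, 2.2, 0, 0.02],
    [0.35, -4, 2.2, 0, 0],
    [0.35, -4, 2.2, 0, 0],
    [0.35, -4, 2.2, 0, 0],
    [0.35, -4, 2.2, 0, 0],
    [0.35, -4, 2.2, 0, 0],
    [0.35, -4, 2.2, 0, 0],
    [0.35, -4, 2.2, 0, 0],
    [0.35, -4, 2.3, 0, 0],
    [0.35, -4, 2.3, 0, 0]
  ]
}}

```text
time_s: 7.6
tcp_pos: [584.9, -71.5, 329.3]
tool_rot: [-0.0, 0.78, 0.626, -0.001]
wrist_force: [0.6, 0.5, 1.0]
opening: 0.35
grip_force: 0.0
```

>>> {"api": "step_arm", "payload": {
  "steps": [
    [0.35, 0, 0, 0, 0],
    [0.35, 0, 0, 0, 0]
  ]
}}

```text
time_s: 7.8
tcp_pos: [584.6, -71.1, 329.1]
tool_rot: [-0.0, 0.781, 0.625, -0.001]
wrist_force: [0.5, 0.6, -0.1]
opening: 0.353
grip_force: 0.0
```

```bash
python3 -c "
from h import *
I=snap('2'); print(bar(I,'blue',(595,-66,273),-.2))
go(595.4,-66.2,265.5,-.22)"
```

```text
(array([ 5.27047e+02, -6.39860e+01,  2.00396e+02, -2.09000e-01]), np.float64(0.025), ['scene'])
to 595,-66,266: shift cm [0.49 0.99 6.4 ] spin 0.002 | head -0.218 tilt 0.09
```

>>> {"api": "step_arm", "payload": {
  "steps": [
    [0.35, 0.5, 1, 0, 0],
    [0.35, 0, 0, 0, 0],
    [0.35, 0, 0, 2, 0],
    [0.35, 0, 0, 2, 0],
    [0.35, 0, 0, 1.4, 0],
    [0.35, 0, 0, 1, 0],
    [0.35, 0, 0, 0, 0],
    [0, 0, 0, 0, 0],
    [0, 0, 0, 0, 0],
    [0, 0, 0, 0, 0]
  ]
}}

```text
time_s: 8.9
tcp_pos: [596.2, -67.2, 267.1]
tool_rot: [0.0, 0.78, 0.625, 0.0]
wrist_force: [-0.4, 0.6, 1.5]
opening: 0.152
grip_force: 29.8
```

>>> {"api": "step_arm", "payload": {
  "steps": [
    [0, 0, 0, 0, 0],
    [0, 0, 0, 0, 0]
  ]
}}

```text
time_s: 9.1
tcp_pos: [596.3, -67.2, 266.9]
tool_rot: [0.0, 0.78, 0.625, 0.0]
wrist_force: [0.6, -0.1, 4.3]
opening: 0.147
grip_force: 29.9
```

>>> {"api": "step_arm", "payload": {
  "steps": [
    [0, 0, 0, -1, 0],
    [0, 0, 0, -1, 0],
    [0, 0, 0, -0.5, 0],
    [0, 0, -1.5, 0, 0],
    [0, 0, -2, 0, 0],
    [0, 0, -2, 0, 0],
    [0, 0, -2, 0, 0],
    [0, 0, -2, 0, 0],
    [0, 0, -2, 0, 0],
    [0, 0, -2, 0, 0]
  ]
}}

```text
time_s: 10.1
tcp_pos: [463.5, -37.7, 291.7]
tool_rot: [0.0, 0.781, 0.625, 0.0]
wrist_force: [-1.0, -0.2, -1.9]
opening: 0.145
grip_force: 29.9
```

```bash
python3 -c "
from h import *
s=manip.get_state();print(s['wrist_force'],s['opening']);go(579.8,234.1,305,-.22)"
```

```text
[-1.02110854 -0.21721312 -1.94148753] 0.14463538800609343
to 580,234,305: shift cm [29.07  5.41 -1.32] spin -0.000 | head -0.220 tilt 0.02
```

>>> {"api": "step_arm", "payload": {
  "steps": [
    [0, 1.9, 0.3, -0.6, 0],
    [0, 3, 0.5, -0.7, 0],
    [0, 3, 0.6, 0, 0],
    [0, 3, 0.6, 0, 0],
    [0, 3, 0.6, 0, 0],
    [0, 3, 0.6, 0, 0],
    [0, 3, 0.6, 0, 0],
    [0, 3, 0.6, 0, 0],
    [0, 3, 0.5, 0, 0],
    [0, 3.1, 0.5, 0, 0]
  ]
}}

```text
time_s: 11.1
tcp_pos: [580.9, 235.3, 304.6]
tool_rot: [0.0, 0.78, 0.625, 0.0]
wrist_force: [0.1, -0.0, -1.6]
opening: 0.145
grip_force: 30.0
```

>>> {"api": "step_arm", "payload": {
  "steps": [
    [0, 0, 0, 0, 0],
    [0, 0, 0, 0, 0],
    [0, 0, 0, 0, 0]
  ]
}}

```text
time_s: 11.4
tcp_pos: [580.3, 232.7, 304.6]
tool_rot: [0.0, 0.781, 0.625, -0.0]
wrist_force: [0.5, -0.4, -2.1]
opening: 0.147
grip_force: 30.0
```

```bash
python3 - <<'E'
from h import *
I=snap("3"); s=manip.get_state(); print(s['tcp_pos'],s['wrist_force'])
cv2.imwrite("pics/v3.png",np.hstack([cv2.resize(I["scene"][130:290,250:450],(400,320),interpolation=cv2.INTER_CUBIC),cv2.resize(I["top"][100:260,100:300],(400,320),interpolation=cv2.INTER_CUBIC)]))
go(579.8,234.1,125,-.22)
E
```

```text
[580.25101675 232.65060778 304.8313111 ] [-0.12239535 -0.61749657 -0.87930113]
to 580,234,125: shift cm [ 0.12 -0.08 17.98] spin -0.001 | head -0.221 tilt 0.02
```

View pics/v3.png

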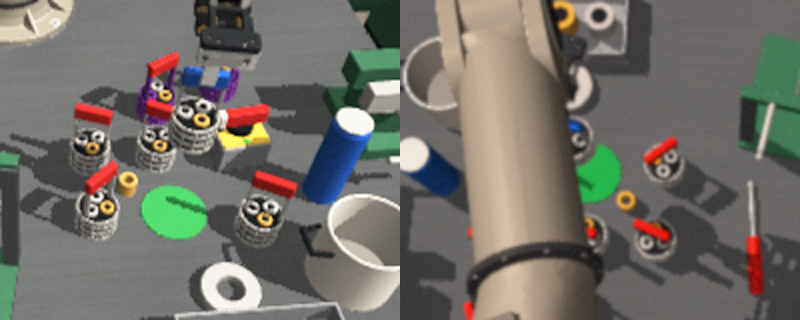

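The basket is held upright beside the mat, and the baskets on the bench are where they were. Lowering now.

>>> {"api": "step_arm", "payload": {
  "steps": [
    [0, 0.1, 0, 3, 0],
    [0, 0, 0, 3, 0],
    [0, 0, 0, 3, 0],
    [0, 0, 0, 3, 0],
    [0, 0, 0, 3, 0],
    [0, 0, 0, 2, 0],
    [0, 0, 0, 1, 0],
    [0, 0, 0, 0.2, 0],
    [0, 0, 0, 0, 0]
  ]
}}

```text
time_s: 12.4
tcp_pos: [580.8, 234.4, 123.2]
tool_rot: [0.0, 0.781, 0.625, 0.0]
wrist_force: [0.9, 0.2, -1.5]
opening: 0.146
grip_force: 30.0
```

>>> {"api": "step_arm", "payload": {
  "steps": [
    [0, 0, 0, 0.2, 0],
    [0, 0, 0, 0, 0]
  ]
}}

```text
time_s: 12.6
tcp_pos: [580.8, 234.7, 121.2]
tool_rot: [-0.0, 0.78, 0.625, 0.001]
wrist_force: [-0.1, -0.5, -1.7]
opening: 0.145
grip_force: 30.0
```

>>> {"api": "step_arm", "payload": {
  "steps": [
    [0, 0, 0, 0.2, 0],
    [0, 0, 0, 0, 0]
  ]
}}

```text
time_s: 12.8
tcp_pos: [580.6, 234.7, 118.9]
tool_rot: [-0.0, 0.78, 0.625, 0.0]
wrist_force: [-0.8, -0.1, 3.1]
opening: 0.147
grip_force: 30.0
```

>>> {"api": "step_arm", "payload": {
  "steps": [
    [0.5, 0, 0, 0, 0],
    [0.5, 0, 0, 0, 0],
    [0.5, 0, 0, 0, 0],
    [0.5, 0, 0, 0, 0],
    [0.5, 0, 0, 0, 0],
    [0.5, 0, 0, -2, 0],
    [0.5, 0, 0, -4, 0],
    [0.5, 0, 0, -4, 0],
    [0.5, 0, 0, -4, 0],
    [0.5, -3, -1, -2, 0]
  ]
}}

```text
time_s: 13.8
tcp_pos: [565.6, 210.2, 281.3]
tool_rot: [0.001, 0.779, 0.627, 0.002]
wrist_force: [0.3, 0.3, -0.6]
opening: 0.5
grip_force: 0.0
```

>>> {"api": "step_arm", "payload": {
  "steps": [
    [0.5, -5, -1, 0, 0],
    [0.5, -5, -1, 0, 0],
    [0.5, -5, -1, 0, 0],
    [0.5, -5, -1, 0, 0],
    [0.5, -5, -1, 0, 0],
    [0.5, -5, -1, 0, 0],
    [0.5, 0, 0, 0, 0]
  ]
}}

```text
time_s: 14.5
tcp_pos: [440.2, -72.1, 278.6]
tool_rot: [-0.001, 0.783, 0.622, 0.001]
wrist_force: [0.0, 0.5, -0.3]
opening: 0.504
grip_force: 0.0
```

```bash
cat > look.py <<'E'
import sys
from h import *
def look(tag,W):
    I=snap(tag)
    for n,(c,P,yaw) in W.items(): 
        try: print(n,*bar(I,c,P,yaw,r=20))
        except Exception as e: print(n,"none",e)
    return I
W={"A":("red",(589,363,121),-.535),"B":("red",(593,103.3,121),.689),"C":("red",(463,229,121),-.494),"D":("red",(459.4,110.6,121),-.387),"dry":("blue",(580,234,124),-.22),"yel":("yellow",(559,-243,273),-.22)}
E
python3 - <<'E'
from look import *
I=look("4",W)
p=bar(I,"red",(593,103.3,121),.689,r=20)[0]
go(p[0],p[1],200,p[3])
cv2.imwrite("pics/v4.png",np.hstack([cv2.resize(I["scene"][130:290,250:450],(400,320),interpolation=cv2.INTER_CUBIC),cv2.resize(I["top"][100:260,100:300],(400,320),interpolation=cv2.INTER_CUBIC)]))
E
```

```text
A [ 6.28093e+02  3.62240e+02  1.23535e+02 -5.47000e-01] 0.038 ['scene', 'top']
B [592.738 104.359 119.157   0.699] 0.158 ['scene', 'top']
C [463.267 228.915 123.264  -0.497] 0.08 ['scene', 'top']
D [ 4.59845e+02  1.10966e+02  1.22736e+02 -3.87000e-01] 0.094 ['scene', 'top']
dry [ 5.80167e+02  2.35430e+02  1.24690e+02 -2.07000e-01] 0.123 ['scene', 'top']
yel [ 5.58787e+02 -2.42899e+02  2.73731e+02 -2.53000e-01] 0.233 ['scene', 'top']
to 593,104,200: shift cm [20.05 10.89  7.92] spin -0.921 | head -0.222 tilt 0.12
```

View pics/v4.png

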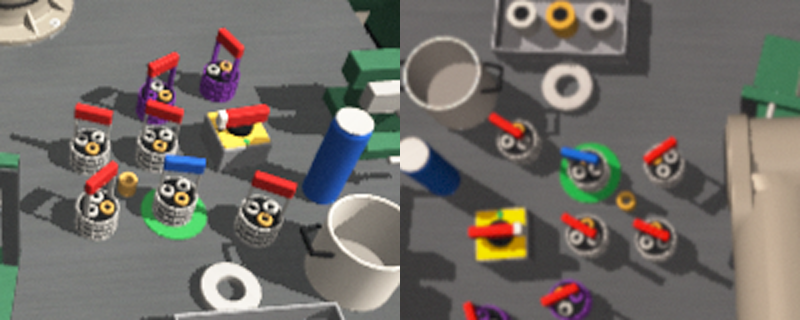

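Dry stands in the middle of the mat. Basket A has been knocked about 39 mm in +x, to (628,362), and the others are unmoved. Next is B.

>>> {"api": "step_arm", "payload": {
  "steps": [
    [0.5, 4, 2.2, 0, 0],
    [0.5, 4, 2.2, 1, 0],
    [0.5, 4, 2.2, 2, 0],
    [0.5, 4, 2.2, 2, 0],
    [0.5, 4, 2.1, 2, 0],
    [0.5, 0, 0, 0, -0.14],
    [0.5, 0, 0, 0, -0.14],
    [0.5, 0, 0, 0, -0.14],
    [0.5, 0, 0, 0, -0.14],
    [0.5, 0, 0, 0, -0.14]
  ]
}}

```text
time_s: 15.6
tcp_pos: [592.5, 106.2, 207.5]
tool_rot: [-0.0, 0.515, 0.857, -0.001]
wrist_force: [0.5, -0.0, -1.0]
opening: 0.5
grip_force: 0.0
```

>>> {"api": "step_arm", "payload": {
  "steps": [
    [0.5, 0, 0, 0, -0.12],
    [0.5, 0, 0, 0, -0.1],
    [0.5, 0, 0, 0, 0],
    [0.5, 0, 0, 0, 0]
  ]
}}

```text
time_s: 16.0
tcp_pos: [592.5, 105.4, 207.9]
tool_rot: [-0.0, 0.423, 0.906, -0.0]
wrist_force: [0.7, 0.3, 0.2]
opening: 0.502
grip_force: 0.0
```

```bash
python3 -c "
from h import *
go(592.9,103.8,115,.695)"
```

```text
to 593,104,115: shift cm [-0.15 -0.07  9.29] spin 0.003 | head 0.698 tilt 0.05
```

>>> {"api": "step_arm", "payload": {
  "steps": [
    [0.5, -0.1, -0.1, 2, 0],
    [0.5, 0, 0, 3, 0],
    [0.5, 0, 0, 3, 0],
    [0.5, 0, 0, 1.3, 0],
    [0.5, 0, 0, 0, 0],
    [0, 0, 0, 0, 0],
    [0, 0, 0, 0, 0],
    [0, 0, 0, 0, 0],
    [0, 0, 0, 0, 0],
    [0, 0, 0, 0, 0]
  ]
}}

```text
time_s: 17.0
tcp_pos: [592.7, 103.3, 116.1]
tool_rot: [0.0, 0.422, 0.907, 0.0]
wrist_force: [-1.2, 0.3, 5.1]
opening: 0.144
grip_force: 29.9
```

>>> {"api": "step_arm", "payload": {
  "steps": [
    [0, 0, 0, 0, 0],
    [0, 0, 0, 0, 0]
  ]
}}

```text
time_s: 17.2
tcp_pos: [592.7, 103.3, 116.1]
tool_rot: [0.0, 0.422, 0.907, 0.0]
wrist_force: [-2.1, 0.8, 6.4]
opening: 0.148
grip_force: 29.9
```

>>> {"api": "step_arm", "payload": {
  "steps": [
    [0, 0, 0, -1, 0],
    [0, 0, 0, -2, 0],
    [0, 0, 0, -3, 0],
    [0, 0, 0, -3, 0],
    [0, 0, 0, -3, 0],
    [0, 0, 0, -3, 0],
    [0, 0, 0, -2.4, 0],
    [0, 0, 0, 0, 0.1],
    [0, 0, 0, 0, 0.12],
    [0, 0, 0, 0, 0.12]
  ]
}}

```text
time_s: 18.2
tcp_pos: [592.2, 102.9, 290.1]
tool_rot: [-0.0, 0.571, 0.821, 0.0]
wrist_force: [0.2, -0.1, -3.5]
opening: 0.146
grip_force: 29.9
```

>>> {"api": "step_arm", "payload": {
  "steps": [
    [0, 0, 0, 0, 0.12],
    [0, 0, 0, 0, 0.12],
    [0, 0, 0, 0, 0.12],
    [0, 0, 0, 0, 0.12],
    [0, 0, 0, 0, 0.08],
    [0, 0, 0, 0, 0]
  ]
}}

```text
time_s: 18.8
tcp_pos: [592.2, 103.1, 289.8]
tool_rot: [-0.0, 0.775, 0.632, -0.0]
wrist_force: [-0.2, -0.7, -3.4]
opening: 0.147
grip_force: 29.9
```

```bash
cat >> h.py <<'E'
PEG={1:(594.3,-66.7),2:(575.7,-154.7),4:(538.5,-330.8),5:(519.9,-418.9)}; SY=-.208
def pre(k,d=115,z=291): x,y=PEG[k]; go(x-d*np.cos(SY),y-d*np.sin(SY),z,SY)
E
python3 -c "
from h import *
pre(1)"
```

```text
to 482,-43,291: shift cm [-16.52  -7.89  -0.12] spin 0.006 | head -0.202 tilt 0.02
```

>>> {"api": "step_arm", "payload": {
  "steps": [
    [0, -1.5, -0.9, -0.1, 0],
    [0, -2.5, -1, 0, 0],
    [0, -2.5, -1, 0, 0],
    [0, -2.5, -1, 0, 0],
    [0, -2.5, -1, 0, 0],
    [0, -2.5, -1, 0, 0],
    [0, -1.5, -1, 0, 0],
    [0, -1, -1, 0, 0],
    [0, 0, 0, 0, 0],
    [0, 0, 0, 0, 0]
  ]
}}

```text
time_s: 19.8
tcp_pos: [482.4, -42.6, 290.9]
tool_rot: [-0.0, 0.774, 0.634, 0.001]
wrist_force: [-0.2, 0.8, -2.6]
opening: 0.148
grip_force: 29.9
```

```bash
python3 -c "
from h import *
pre(1);pre(1,0)"
```

```text
to 482,-43,291: shift cm [-0.05 -0.06 -0.01] spin 0.010 | head -0.198 tilt 0.07
to 594,-67,291: shift cm [-1.600e-01  1.144e+01 -1.000e-02] spin 0.010 | head -0.198 tilt 0.07
```

>>> {"api": "step_arm", "payload": {
  "steps": [
    [0, -0.1, 1.4, 0, 0.01],
    [0, 0, 2, 0, 0],
    [0, 0, 2, 0, 0],
    [0, 0, 2, 0, 0],
    [0, 0, 2, 0, 0],
    [0, 0, 2, 0, 0],
    [0, 0, 0, 0, 0],
    [0, 0, 0, 0, 0]
  ]
}}

```text
time_s: 20.6
tcp_pos: [593.7, -67.3, 289.8]
tool_rot: [0.0, 0.777, 0.629, -0.001]
wrist_force: [-0.1, 0.2, -2.8]
opening: 0.145
grip_force: 30.0
```

>>> {"api": "step_arm", "payload": {
  "steps": [
    [0, 0, 0, 0.8, 0],
    [0, 0, 0, 0.8, 0],
    [0, 0, 0, 0.4, 0],
    [0, 0, 0, 0.2, 0],
    [0, 0, 0, 0, 0]
  ]
}}

```text
time_s: 21.1
tcp_pos: [593.3, -67.3, 268.3]
tool_rot: [-0.0, 0.777, 0.629, -0.0]
wrist_force: [0.1, -0.7, -1.4]
opening: 0.145
grip_force: 30.0
```

>>> {"api": "step_arm", "payload": {
  "steps": [
    [0, 0, 0, 0.2, 0],
    [0, 0, 0, 0, 0]
  ]
}}

```text
time_s: 21.3
tcp_pos: [593.7, -67.5, 267.3]
tool_rot: [-0.0, 0.777, 0.629, 0.0]
wrist_force: [-4.0, 0.9, 8.1]
opening: 0.144
grip_force: 30.0
```

>>> {"api": "step_arm", "payload": {
  "steps": [
    [0.25, 0, 0, 0, 0],
    [0.35, 0, 0, 0, 0],
    [0.35, 0, 0, 0, 0],
    [0.35, 0, 0, 0, 0],
    [0.35, 0, 0, -1, 0],
    [0.35, 0, 0, -3, 0],
    [0.35, 0, 0, -3, 0],
    [0.35, -3, -3, 0, 0],
    [0.35, -3, -3, 0, 0],
    [0.35, 0, 0, 0, 0]
  ]
}}

```text
time_s: 22.3
tcp_pos: [519.0, -117.8, 337.7]
tool_rot: [-0.001, 0.779, 0.627, 0.001]
wrist_force: [0.1, 0.0, 0.5]
opening: 0.352
grip_force: 0.0
```

```bash
sed -i 's/(589,363,121)/(628,362,121)/; s/"B":[^)]*)[^)]*)/"B":("red",(594,-66.7,272),-.2)/' look.py; python3 - <<'E'
from look import *
I=look("5",W)
p=bar(I,"red",W["D"][1],-.387,r=20)[0]
go(p[0],p[1],200,p[3])
E
```

```text
A [ 6.28083e+02  3.62305e+02  1.23539e+02 -5.44000e-01] 0.037 ['scene', 'top']
B [ 5.96064e+02 -6.85130e+01  2.75004e+02 -1.21000e-01] 1.084 ['scene', 'top']
C [463.267 228.915 123.264  -0.497] 0.08 ['scene', 'top']
D [ 4.59501e+02  1.10735e+02  1.22385e+02 -4.01000e-01] 0.089 ['scene', 'top']
dry [ 5.79789e+02  2.35415e+02  1.24922e+02 -2.08000e-01] 0.134 ['scene', 'top']
yel [ 5.58538e+02 -2.44874e+02  2.73452e+02 -2.43000e-01] 0.381 ['scene', 'top']
to 460,111,200: shift cm [ 20.63 -10.84  13.78] spin 0.190 | head -0.211 tilt 0.15
```

>>> {"api": "step_arm", "payload": {
  "steps": [
    [0.5, 4, -2.2, 0, 0],
    [0.5, 4, -2.2, 2, 0],
    [0.5, 4.2, -2.2, 3, 0],
    [0.5, 4.2, -2.1, 3, 0],
    [0.5, 4.2, -2.1, 3, 0],
    [0.5, 0, 0, 2.8, 0.1],
    [0.5, 0, 0, 0, 0.09],
    [0.5, 0, 0, 0, 0],
    [0.5, 0, 0, 0, 0]
  ]
}}

```text
time_s: 23.3
tcp_pos: [464.2, 96.4, 208.3]
tool_rot: [0.0, 0.833, 0.554, 0.0]
wrist_force: [0.6, 0.0, 0.4]
opening: 0.492
grip_force: 0.0
```

```bash
python3 -c "
from h import *
go(459.5,110.8,115,-.395)"
```

```text
to 460,111,115: shift cm [ 1.15 -0.99  9.33] spin -0.002 | head -0.397 tilt 0.04
```

>>> {"api": "step_arm", "payload": {
  "steps": [
    [0.5, 1.1, -1, 1, 0],
    [0.5, 0, 0, 3, 0],
    [0.5, 0, 0, 3, 0],
    [0.5, 0, 0, 1.2, 0],
    [0.5, 0, 0, 1.1, 0],
    [0, 0, 0, 0, 0],
    [0, 0, 0, 0, 0],
    [0, 0, 0, 0, 0],
    [0, 0, 0, 0, 0],
    [0, 0, 0, 0, 0]
  ]
}}

```text
time_s: 24.3
tcp_pos: [458.8, 110.3, 115.4]
tool_rot: [-0.0, 0.833, 0.553, 0.0]
wrist_force: [1.6, -0.3, 0.5]
opening: 0.145
grip_force: 30.0
```

>>> {"api": "step_arm", "payload": {
  "steps": [
    [0, 0, 0, 0, 0],
    [0, 0, 0, 0, 0]
  ]
}}

```text
time_s: 24.5
tcp_pos: [459.0, 110.2, 115.3]
tool_rot: [0.0, 0.834, 0.553, 0.001]
wrist_force: [1.0, -0.6, 6.6]
opening: 0.146
grip_force: 30.0
```

>>> {"api": "step_arm", "payload": {
  "steps": [
    [0, 0, 0, -1, 0],
    [0, 0, 0, -2, 0],
    [0, 0, 0, -3, 0],
    [0, 0, 0, -3, 0],
    [0, 0, 0, -3, 0],
    [0, 0, 0, -3, 0],
    [0, 0, 0, -2.4, 0],
    [0, 0, 0, 0, -0.1],
    [0, 0, 0, 0, -0.09],
    [0, 0, 0, 0, 0]
  ]
}}

```text
time_s: 25.5
tcp_pos: [458.2, 109.7, 289.2]
tool_rot: [-0.0, 0.777, 0.63, -0.0]
wrist_force: [0.4, 0.2, -3.3]
opening: 0.143
grip_force: 30.0
```

```bash
python3 -c "
from h import *
pre(2)"
```

```text
to 463,-131,291: shift cm [-23.44   5.47  -0.18] spin -0.001 | head -0.209 tilt 0.02
```

>>> {"api": "step_arm", "payload": {
  "steps": [
    [0, -1.5, 0.4, -0.1, 0],
    [0, -3, 0.7, -0.1, 0],
    [0, -3, 0.7, 0, 0],
    [0, -3, 0.7, 0, 0],
    [0, -3, 0.7, 0, 0],
    [0, -3, 0.7, 0, 0],
    [0, -3, 0.7, 0, 0],
    [0, -2.5, 0.6, 0, 0],
    [0, -1.4, 0.3, 0, 0],
    [0, 0, 0, 0, 0]
  ]
}}

```text
time_s: 26.5
tcp_pos: [462.6, -133.2, 290.9]
tool_rot: [0.0, 0.779, 0.627, -0.0]
wrist_force: [0.9, 0.3, -2.7]
opening: 0.147
grip_force: 30.0
```

>>> {"api": "step_arm", "payload": {
  "steps": [
    [0, 0, 0, 0, 0]
  ]
}}

```text
time_s: 26.6
tcp_pos: [463.1, -130.7, 290.8]
tool_rot: [-0.0, 0.778, 0.628, -0.0]
wrist_force: [0.4, 0.6, -1.7]
opening: 0.147
grip_force: 30.0
```

```bash
python3 -c "
from h import *
pre(2,0)"
```

```text
to 576,-155,291: shift cm [ 0.03 11.52 -0.03] spin -0.005 | head -0.213 tilt 0.04
```

>>> {"api": "step_arm", "payload": {
  "steps": [
    [0, 0, 1.5, 0, 0],
    [0, 0, 2, 0, 0],
    [0, 0, 2, 0, 0],
    [0, 0, 2, 0, 0],
    [0, 0, 2, 0, 0],
    [0, 0, 2, 0, 0],
    [0, 0, 0, 0, 0],
    [0, 0, 0, 0, 0]
  ]
}}

```text
time_s: 27.4
tcp_pos: [575.6, -154.0, 290.4]
tool_rot: [-0.0, 0.778, 0.629, -0.001]
wrist_force: [-0.4, -0.2, -3.0]
opening: 0.145
grip_force: 30.0
```

>>> {"api": "step_arm", "payload": {
  "steps": [
    [0, 0, 0, 0.8, 0],
    [0, 0, 0, 0.8, 0],
    [0, 0, 0, 0.4, 0],
    [0, 0, 0, 0.2, 0],
    [0, 0, 0, 0, 0]
  ]
}}

```text
time_s: 27.9
tcp_pos: [575.8, -154.1, 268.7]
tool_rot: [-0.0, 0.777, 0.629, -0.0]
wrist_force: [-0.1, 0.1, -1.9]
opening: 0.144
grip_force: 30.0
```

>>> {"api": "step_arm", "payload": {
  "steps": [
    [0, 0, 0, 0.2, 0],
    [0, 0, 0, 0, 0]
  ]
}}

```text
time_s: 28.1
tcp_pos: [576.1, -154.3, 266.9]
tool_rot: [0.0, 0.777, 0.629, 0.0]
wrist_force: [0.5, -0.5, -1.9]
opening: 0.149
grip_force: 30.0
```

>>> {"api": "step_arm", "payload": {
  "steps": [
    [0, 0, 0, 0.1, 0],
    [0, 0, 0, 0, 0]
  ]
}}

```text
time_s: 28.3
tcp_pos: [576.3, -154.4, 266.5]
tool_rot: [0.0, 0.777, 0.629, 0.0]
wrist_force: [-2.9, 1.0, 6.6]
opening: 0.147
grip_force: 30.0
```

>>> {"api": "step_arm", "payload": {
  "steps": [
    [0.25, 0, 0, 0, 0],
    [0.35, 0, 0, 0, 0],
    [0.35, 0, 0, 0, 0],
    [0.35, 0, 0, 0, 0],
    [0.35, 0, 0, -1, 0],
    [0.35, 0, 0, -3, 0],
    [0.35, 0, 0, -3, 0],
    [0.35, 0, 0, -3, 0],
    [0.35, -3, -5, 0, 0],
    [0.35, -3, -5, 0, 0]
  ]
}}

```text
time_s: 29.3
tcp_pos: [489.7, -184.7, 368.1]
tool_rot: [0.002, 0.778, 0.628, -0.001]
wrist_force: [-1.8, -0.0, 2.9]
opening: 0.35
grip_force: 0.0
```

>>> {"api": "step_arm", "payload": {
  "steps": [
    [0.4, 0, -3, 0, 0],
    [0.5, 0, 0, 0, 0],
    [0.5, 0, 0, 0, 0]
  ]
}}

```text
time_s: 29.6
tcp_pos: [469.1, -177.1, 369.5]
tool_rot: [-0.001, 0.777, 0.629, 0.002]
wrist_force: [0.4, 0.8, 0.7]
opening: 0.491
grip_force: 0.0
```

```bash
sed -i 's/"D":[^)]*)[^)]*)/"D":("red",(576,-154.5,272),-.2)/' look.py; python3 - <<'E'
from look import *
I=look("6",W)
p=bar(I,"red",W["C"][1],-.497,r=20)[0]
go(p[0],p[1],200,p[3])
cv2.imwrite("pics/v6.png",np.hstack([cv2.resize(I["scene"][150:270,80:280],(400,240),interpolation=cv2.INTER_CUBIC),cv2.resize(I["top"][120:240,250:450],(400,240),interpolation=cv2.INTER_CUBIC)]))
E
```

```text
A [ 6.27964e+02  3.62581e+02  1.23059e+02 -5.43000e-01] 0.038 ['scene', 'top']
B [ 5.93930e+02 -6.80030e+01  2.72791e+02 -2.45000e-01] 0.076 ['scene', 'top']
C [463.267 228.915 123.264  -0.497] 0.08 ['scene', 'top']
D [ 5.77131e+02 -1.49840e+02  2.72204e+02 -2.33000e-01] 0.638 ['scene', 'top']
dry [ 5.80239e+02  2.35249e+02  1.25279e+02 -2.07000e-01] 0.129 ['scene', 'top']
yel [ 5.59844e+02 -2.41225e+02  2.73823e+02 -2.99000e-01] 0.207 ['scene']
to 463,229,200: shift cm [39.58 -9.12 16.87] spin 0.284 | head -0.211 tilt 0.08
```

View pics/v6.png

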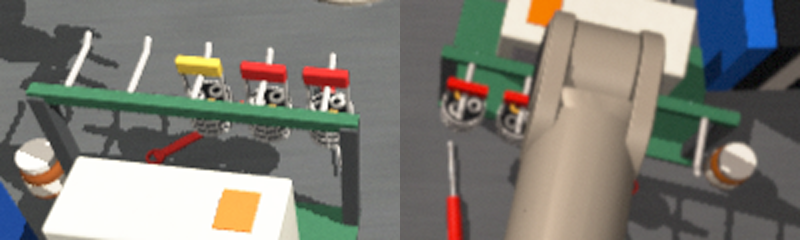

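Red baskets B and D hang on pegs 1 and 2 with yellow beside them undisturbed. Next is C.

>>> {"api": "step_arm", "payload": {
  "steps": [
    [0.5, 3, -0.7, 0, 0],
    [0.5, 4.5, -1, 1, 0],
    [0.5, 4.5, -1, 1, 0],
    [0.5, 4.5, -1, 2, 0],
    [0.5, 4.5, -1, 2, 0],
    [0.5, 4.5, -1, 2, 0],
    [0.5, 4.5, -1, 2, 0],
    [0.5, 4.5, -1, 2, 0],
    [0.5, 3, -0.9, 2, 0],
    [0.5, 2.1, -0.5, 2, 0]
  ]
}}

```text
time_s: 30.7
tcp_pos: [462.9, 229.7, 206.4]
tool_rot: [0.001, 0.777, 0.629, -0.002]
wrist_force: [-0.0, 0.2, 0.2]
opening: 0.498
grip_force: 0.0
```

>>> {"api": "step_arm", "payload": {
  "steps": [
    [0.5, 0, 0, 0, 0.14],
    [0.5, 0, 0, 0, 0.14],
    [0.5, 0, 0, 0, 0],
    [0.5, 0, 0, 0, 0]
  ]
}}

```text
time_s: 31.1
tcp_pos: [463.2, 227.3, 208.2]
tool_rot: [0.001, 0.857, 0.515, -0.002]
wrist_force: [-0.6, 0.0, 0.5]
opening: 0.501
grip_force: 0.0
```

```bash
python3 -c "
from h import *
go(463.2,229,115,-.495)"
```

```text
to 463,229,115: shift cm [ 0.18 -0.08  9.32] spin 0.007 | head -0.488 tilt 0.19
```

>>> {"api": "step_arm", "payload": {
  "steps": [
    [0.5, 0.2, -0.1, 1, 0],
    [0.5, 0, 0, 3, 0],
    [0.5, 0, 0, 3, 0],
    [0.5, 0, 0, 1.2, 0],
    [0.5, 0, 0, 1.1, 0],
    [0, 0, 0, 0, 0],
    [0, 0, 0, 0, 0],
    [0, 0, 0, 0, 0],
    [0, 0, 0, 0, 0],
    [0, 0, 0, 0, 0]
  ]
}}

```text
time_s: 32.1
tcp_pos: [462.9, 230.0, 116.8]
tool_rot: [-0.001, 0.858, 0.514, -0.0]
wrist_force: [1.6, -1.2, 0.3]
opening: 0.148
grip_force: 30.0
```

>>> {"api": "step_arm", "payload": {
  "steps": [
    [0, 0, 0, 0, 0],
    [0, 0, 0, 0, 0]
  ]
}}

```text
time_s: 32.3
tcp_pos: [463.2, 230.0, 116.7]
tool_rot: [-0.0, 0.858, 0.514, 0.0]
wrist_force: [1.0, -0.5, 6.9]
opening: 0.146
grip_force: 30.0
```

>>> {"api": "step_arm", "payload": {
  "steps": [
    [0, 0, 0, -1, 0],
    [0, 0, 0, -2, 0],
    [0, 0, 0, -3, 0],
    [0, 0, 0, -3, 0],
    [0, 0, 0, -3, 0],
    [0, 0, 0, -3, 0],
    [0, 0, 0, -2.5, 0],
    [0, 0, 0, 0, -0.14],
    [0, 0, 0, 0, -0.14],
    [0, 0, 0, 0, 0]
  ]
}}

```text
time_s: 33.3
tcp_pos: [462.7, 229.5, 291.7]
tool_rot: [-0.001, 0.777, 0.629, -0.0]
wrist_force: [0.6, -0.4, -2.5]
opening: 0.148
grip_force: 30.0
```

```bash
python3 -c "
from h import *
pre(4)"
```

```text
to 426,-307,291: shift cm [-5.324e+01  7.550e+00  5.000e-02] spin -0.001 | head -0.209 tilt 0.09
```

>>> {"api": "step_arm", "payload": {
  "steps": [
    [0, -1.2, 0.1, 0, 0],
    [0, -3, 0.4, 0, 0],
    [0, -3, 0.4, 0, 0],
    [0, -3, 0.4, 0, 0],
    [0, -3, 0.4, 0, 0],
    [0, -3, 0.4, 0, 0],
    [0, -3, 0.4, 0, 0],
    [0, -3, 0.4, 0, 0],
    [0, -3, 0.4, 0, 0],
    [0, -3, 0.4, 0, 0]
  ]
}}

```text
time_s: 34.3
tcp_pos: [438.9, -55.9, 290.9]
tool_rot: [-0.001, 0.779, 0.626, -0.001]
wrist_force: [0.3, -0.6, -2.6]
opening: 0.148
grip_force: 30.0
```

>>> {"api": "step_arm", "payload": {
  "steps": [
    [0, -3, 0.4, 0, 0],
    [0, -3, 0.4, 0, 0],
    [0, -3, 0.4, 0, 0],
    [0, -3, 0.4, 0, 0],
    [0, -3, 0.4, 0, 0],
    [0, -3, 0.4, 0, 0],
    [0, -3, 0.5, 0, 0],
    [0, -2, 0.4, 0, 0],
    [0, -2, 0.3, 0, 0],
    [0, 0, 0, 0, 0]
  ]
}}

```text
time_s: 35.3
tcp_pos: [420.3, -292.4, 293.5]
tool_rot: [-0.001, 0.778, 0.628, -0.001]
wrist_force: [-0.9, -0.3, -3.3]
opening: 0.143
grip_force: 30.0
```

>>> {"api": "step_arm", "payload": {
  "steps": [
    [0, 0, 0, 0, 0],
    [0, 0, 0, 0, 0]
  ]
}}

```text
time_s: 35.5
tcp_pos: [419.8, -291.1, 292.6]
tool_rot: [-0.002, 0.777, 0.629, -0.0]
wrist_force: [-0.4, 0.2, -1.6]
opening: 0.144
grip_force: 30.0
```

```bash
python3 -c "
from h import *
pre(4);pre(4,0)"
```

```text
to 426,-307,291: shift cm [-1.43  0.94  0.15] spin -0.002 | head -0.210 tilt 0.27
to 538,-331,291: shift cm [-1.41 12.44  0.11] spin -0.002 | head -0.210 tilt 0.27
```

>>> {"api": "step_arm", "payload": {
  "steps": [
    [0, -1.4, 0.9, 0.1, 0],
    [0, 0, 0, 0, 0],
    [0, 0, 0, 0, 0]
  ]
}}

```text
time_s: 35.8
tcp_pos: [418.7, -301.9, 296.6]
tool_rot: [0.003, 0.777, 0.629, 0.001]
wrist_force: [0.2, -0.5, -3.0]
opening: 0.144
grip_force: 30.0
```

```bash
python3 -c "
from h import *
pre(4);pre(4,0)"
```

```text
to 426,-307,291: shift cm [-0.36  0.81  0.56] spin -0.001 | head -0.209 tilt 0.32
to 538,-331,291: shift cm [-0.34 12.31  0.62] spin -0.001 | head -0.209 tilt 0.32
```

>>> {"api": "step_arm", "payload": {
  "steps": [
    [0, -0.3, 1.5, 0.3, 0],
    [0, 0, 0.5, 0.2, 0],
    [0, 0, 0, 0, 0],
    [0, 0, 0, 0, 0]
  ]
}}

```text
time_s: 36.2
tcp_pos: [426.8, -300.3, 298.4]
tool_rot: [0.009, 0.777, 0.63, 0.002]
wrist_force: [-0.4, 1.0, -2.7]
opening: 0.145
grip_force: 30.0
```

```bash
python3 -c "
from h import *
s=manip.get_state();print(np.round(s['joint_pos'],2),np.round(s['dq'],2))
pre(4);pre(4,0)"
```

```text
[-1.24 -0.49  1.37  1.89  0.51  1.37 -0.2 ] [ 0.01 -0.    0.    0.    0.    0.    0.  ]
to 426,-307,291: shift cm [-0.67  0.05  0.75] spin 0.001 | head -0.207 tilt 1.10
to 538,-331,291: shift cm [-0.68 11.55  0.95] spin 0.001 | head -0.207 tilt 1.10
```

>>> {"api": "step_arm", "payload": {
  "steps": [
    [0, 2, 0, 0, 0],
    [0, 3, 0, 0, 0],
    [0, 3, 0, 0, 0],
    [0, 3, 0, 0, 0],
    [0, 3, 0, 0, 0],
    [0, 3, 0, 0, 0],
    [0, 3, 0, 0, 0],
    [0, 3, 0, 0, 0],
    [0, 2, 0, 0, 0],
    [0, 0, 0, 0, 0]
  ]
}}

```text
time_s: 37.2
tcp_pos: [478.5, -52.5, 296.5]
tool_rot: [0.01, 0.775, 0.632, 0.002]
wrist_force: [-0.2, -0.5, -2.9]
opening: 0.147
grip_force: 30.0
```

```bash
python3 -c "
from h import *
s=manip.get_state();print(np.round(s['joint_pos'],2),np.round(s['dq'],2));go(540,60,310,SY)"
```

```text
[-1.48 -0.26  1.28  1.96  0.28  1.25 -0.5 ] [ 0.04 -0.03  0.02 -0.    0.04  0.02  0.02]
to 540,60,310: shift cm [12.25  3.78 -1.41] spin 0.004 | head -0.204 tilt 1.18
```

>>> {"api": "step_arm", "payload": {
  "steps": [
    [0, 0, 0, 0, 0],
    [0, 0, 0, 0, 0],
    [0, 0, 0, 0, 0]
  ]
}}

```text
time_s: 37.5
tcp_pos: [478.2, -56.6, 296.3]
tool_rot: [0.009, 0.777, 0.629, 0.003]
wrist_force: [-0.1, 0.3, -2.8]
opening: 0.147
grip_force: 30.0
```

```bash
python3 -c "
from h import *
s=manip.get_state();print(np.round(s['joint_pos'],3),np.round(s['dq'],3));go(540,60,310,SY)"
```

```text
[-1.472 -0.269  1.283  1.964  0.286  1.255 -0.496] [-0.    -0.002 -0.001 -0.001 -0.003 -0.001  0.   ]
to 540,60,310: shift cm [12.68  3.65 -1.4 ] spin -0.001 | head -0.209 tilt 1.08
```

>>> {"api": "step_arm", "payload": {
  "steps": [
    [0, 2.3, -0.7, 0, 0],
    [0, 3, -0.9, 0, 0],
    [0, 3, -0.9, 0, 0],
    [0, 3, -0.9, 0, 0],
    [0, 3, -0.9, 0, 0],
    [0, 3, -0.9, 0, 0],
    [0, 3, -0.9, 0, 0],
    [0, 3, -0.9, 0, 0],
    [0, 3, -0.9, 0, 0],
    [0, 3, -0.9, 0, 0]
  ]
}}

```text
time_s: 38.5
tcp_pos: [452.7, 250.0, 292.4]
tool_rot: [0.009, 0.777, 0.63, 0.002]
wrist_force: [0.2, -0.2, -2.3]
opening: 0.15
grip_force: 30.0
```

>>> {"api": "step_arm", "payload": {
  "steps": [
    [0, 3, -0.9, 0, 0],
    [0, 0, 0, 0, 0],
    [0, 0, 0, 0, 0]
  ]
}}

```text
time_s: 38.8
tcp_pos: [450.3, 279.8, 291.9]
tool_rot: [0.01, 0.777, 0.63, 0.002]
wrist_force: [-0.1, -1.8, -2.2]
opening: 0.149
grip_force: 30.0
```

```bash
python3 -c "
from h import *
s=manip.get_state();print(np.round(s['joint_pos'],2));go(640,230,430,SY)"
```

```text
[-1.66  0.18  1.12  1.87 -0.15  1.19 -0.7 ]
to 640,230,430: shift cm [ -1.08  19.83 -13.44] spin 0.000 | head -0.208 tilt 1.16
```

```bash
cat > kin.py <<'E'
import numpy as np, itertools
from scipy.optimize import least_squares
from scipy.spatial.transform import Rotation as R
def fk(q,p,sg):
    r0=R.from_euler("z",p[3]+sg[0]*q[0]); r=r0*R.from_euler("y",q[1]); x=np.array([0,0,p[0]])+r.apply([0,0,p[1]])
    r=r*R.from_euler("z",sg[1]*q[2])*R.from_euler("y",q[3]); x=x+r.apply([0,0,p[2]])
    r=r*R.from_euler("z",sg[2]*q[4])*R.from_euler("y",q[5])*R.from_euler("z",sg[3]*q[6]+p[4]); return x+r.apply([0,0,p[5]]),r
P=[400,541,503,0,0,460.]; SG=(-1,-1,-1,-1)
def jac(q,p,sg):
    x,r=fk(q,p,sg);J=np.zeros((6,7))
    for i in range(7):
        d=np.array(q,float);d[i]+=1e-5;a,b=fk(d,p,sg);J[:3,i]=(a-x)/1e-5/1000;J[3:,i]=(b*r.inv()).as_rotvec()/1e-5
    return J
def track(q,p,sg,tgt,spin=0,n=40,w=1.0):
    """pinv IK straight line to tgt (world mm) with tool-z spin"""
    q=np.array(q,float); x0,r0=fk(q,p,sg)
    for k in range(1,n+1):
        xt=x0+(np.array(tgt)-x0)*k/n; rt=r0*R.from_euler("z",spin*k/n)
        for _ in range(2):
            x,r=fk(q,p,sg); e=np.r_[(xt-x)/1000,(rt*r.inv()).as_rotvec()]
            S=np.diag([w]*3+[1]*3); q=q+np.linalg.pinv(S@jac(q,p,sg))@(S@e)
    return q
E
python3 - <<'E'
from kin import *
from workcell import manip
s=manip.get_state(); import json
D=[([-1.31949247,.4266834,.07383473,1.60657677,-.03411329,1.11080503,-.06703295],[263.206,621.11,204.82],[-8.77e-5,.19904,.97999,-.0006]),
([-0.87342943,0.28089079,0.10040481,1.81571418,-0.03214766,1.04693371,0.9156223],[454.884,368.51,205.307],[0,-.053,.999,0]),
([-1.472,-.269,1.283,1.964,.286,1.255,-.496],[478.2,-56.6,296.3],[.009,.777,.629,.003]),
(s["joint_pos"],s["tcp_pos"],s["tool_rot"])]
print(np.round(s["joint_pos"],3).tolist())
best=None
for sg in itertools.product((-1,1),repeat=4):
  for y0 in(0,np.pi):
    def f(p):
        o=[]
        for q,x,w in D:
            a,r=fk(q,p,sg); t=R.from_quat([w[1],w[2],w[3],w[0]]); o+=list((a-x)/1000)+list((t*r.inv()).as_rotvec()*.3)
        return o
    for y4 in(0,np.pi/2,np.pi,-np.pi/2):
        r=least_squares(f,[400,541,503,y0,y4,460])
        if best is None or r.cost<best[0].cost: best=(r,sg)
r,sg=best; print(r.cost,np.round(r.x,3).tolist(),sg,np.round(np.array(r.fun).reshape(-1,6),3).tolist())
json.dump([r.x.tolist(),sg],open("kin.json","w"))
for w in(.3,1,3): print(w,np.round(track(D[2][0],r.x,sg,D[3][1],w=w),2))
E
```

```text
[-1.665, 0.179, 1.124, 1.867, -0.153, 1.194, -0.7]
0.0003048482064260243 [538.971, 519.827, 517.98, -0.094, 1.477, 577.778] (-1, -1, -1, -1) [[0.002, 0.003, -0.001, -0.0, -0.0, 0.0], [-0.0, 0.01, -0.004, 0.0, -0.0, 0.0], [-0.011, 0.006, 0.011, 0.001, -0.001, -0.0], [0.005, -0.012, -0.006, 0.0, -0.0, 0.0]]
0.3 [-1.66  0.17  1.09  1.86 -0.14  1.2  -0.73]
1 [-1.66  0.17  1.09  1.86 -0.14  1.2  -0.73]
3 [-1.66  0.17  1.09  1.86 -0.14  1.2  -0.73]
```

```bash
cat > plan.py <<'E'
import json,sys
from kin import *
p,sg=json.load(open("kin.json"));p=np.array(p)
LO=np.array([-2.85,-.5,-1.23,.21,-1.02,.16,-2.73]);HI=np.array([2.85,2.14,1.37,2.46,4.16,2.05,2.73])
def run(q,wps):
    """wps: list of (x,y,z,heading-spin delta); returns qs, min margin"""
    qs=[];m=9
    for x,y,z,s in wps:
        for k in range(2):
            x0=fk(q,p,sg)[0]; t=x0+(np.array([x,y,z])-x0)*(1 if k else .5)
            q=track(q,p,sg,t,s/2,n=6); m=min(m,(q-LO).min(),(HI-q).min())
            if m<0.03: return None
        qs.append(q)
    return qs,m
E
cat > s1.py <<'E'
from plan import *
from workcell import manip
import time
q0=manip.get_state()["joint_pos"]; rng=np.random.default_rng(0); best=[]; t=time.time()
end=[(426,-307,420,0),(426,-307,291,0),(538.5,-330.8,291,0)]
while time.time()-t<240:
    n=rng.integers(1,4); w=[];S=0
    for i in range(n):
        a=rng.uniform(-.5,.5); r=rng.uniform(520,850); s=rng.choice([0,0,rng.uniform(-1.5,1.5)]); S+=s
        w.append((r*np.cos(a),r*np.sin(a),rng.choice([430,480]),s))
    e=[(*end[0][:3],-S)]+end[1:]
    o=run(q0,w+e)
    if o:
        c=abs(o[0][-1][2])+abs(o[0][-2][2])-min(o[1],.2)*2+.0003*sum(abs(np.diff([x[1] for x in w])))
        best.append((c,w,o[0][-2],o[0][-1],o[1]))
best.sort(key=lambda b:b[0])
print(len(best))
for b in best[:3]: print(round(b[0],2),np.round(b[1],2).tolist(),np.round(b[2],2),np.round(b[3],2),round(b[4],2))
E
nproc; timeout 400 python3 s1.py
```

```text
4
255
1.76 [[670.69, 52.14, 480.0, 0.0], [836.18, -40.39, 430.0, -0.76], [632.4, 73.6, 480.0, -1.21]] [-0.5   0.12  1.1   1.88 -0.12  1.18  0.43] [-0.32  0.4   1.    1.65 -0.35  1.26  0.54] 0.21
1.76 [[782.18, -92.04, 480.0, 0.0], [583.84, -149.8, 430.0, -1.33]] [-0.52  0.13  1.13  1.88 -0.12  1.18  0.44] [-0.33  0.41  1.02  1.65 -0.36  1.26  0.54] 0.24
1.81 [[783.82, -321.71, 430.0, -1.43], [658.18, -136.02, 480.0, 0.14], [515.86, -148.06, 430.0, 0.0]] [-0.52  0.13  1.13  1.88 -0.12  1.18  0.44] [-0.33  0.41  1.02  1.65 -0.36  1.26  0.55] 0.24
```

```bash
python3 - <<'E'
from plan import *
from workcell import manip
q0=manip.get_state()["joint_pos"]
end=[(426,-307,420,0),(426,-307,291,0),(538.5,-330.8,291,0),(538.5,-330.8,370,0),(426,-307,370,0)]
for nm,w in {"a":[(640,230,430,0),(780,-90,450,0),(600,-280,430,0)],"b":[(640,230,430,0),(700,0,430,0),(600,-280,430,0)],"c":[(600,200,430,0),(600,0,430,0),(540,-260,430,0)],"d":[(640,230,430,0),(640,230,430,-1.4),(700,0,430,0),(600,-280,430,0),(600,-280,430,1.4)]}.items():
    o=run(q0,w+end); print(nm,o and (round(o[1],2),np.round(o[0],2)[[len(w)-1,-4,-3]].tolist()))
E
```

```text
a (np.float64(0.12), [[-0.43, 0.43, 1.09, 1.37, -0.37, 1.54, 0.42], [-0.6, 0.16, 1.23, 1.88, -0.16, 1.19, 0.47], [-0.37, 0.44, 1.08, 1.65, -0.4, 1.27, 0.58]])
b (np.float64(0.11), [[-0.43, 0.43, 1.1, 1.37, -0.38, 1.54, 0.42], [-0.61, 0.16, 1.24, 1.88, -0.16, 1.19, 0.48], [-0.38, 0.44, 1.09, 1.65, -0.4, 1.28, 0.58]])
c (np.float64(0.05), [[-0.62, 0.3, 1.21, 1.52, -0.27, 1.5, 0.38], [-0.64, 0.18, 1.29, 1.88, -0.18, 1.19, 0.5], [-0.39, 0.45, 1.12, 1.65, -0.42, 1.28, 0.59]])
d None
```

>>> {"api": "step_arm", "payload": {
  "steps": [
    [0, -0.1, 1.5, -1.4, 0],
    [0, -0.1, 2.6, -2, 0],
    [0, -0.1, 2.6, -2, 0],
    [0, -0.1, 2.6, -2, 0],
    [0, -0.1, 2.6, -2, 0],
    [0, -0.2, 2.6, -2, 0],
    [0, -0.2, 2.6, -2, 0],
    [0, -0.2, 2.7, 0, 0],
    [0, 0, 0, 0, 0]
  ]
}}

```text
time_s: 39.7
tcp_pos: [642.0, 226.1, 430.0]
tool_rot: [0.01, 0.778, 0.628, 0.002]
wrist_force: [0.3, -0.7, -2.4]
opening: 0.142
grip_force: 30.0
```

>>> {"api": "step_arm", "payload": {
  "steps": [
    [0, -1.5, 0.8, 0, 0],
    [0, -3, 1.5, 0, 0],
    [0, -3, 1.5, 0, 0],
    [0, -3, 1.5, 0, 0],
    [0, -3, 1.5, 0, 0],
    [0, -3, 1.5, 0, 0],
    [0, -3, 1.5, 0, 0],
    [0, -1.8, 0.8, 0, 0],
    [0, 0, 0, 0, 0]
  ]
}}

```text
time_s: 40.6
tcp_pos: [698.1, -5.4, 434.1]
tool_rot: [0.01, 0.778, 0.628, 0.002]
wrist_force: [0.3, -1.3, -2.8]
opening: 0.147
grip_force: 30.0
```

```bash
cat > st.py <<'E'
from h import *
s=manip.get_state();print(np.round(s['joint_pos'],2),s['tcp_pos'].round(1),s['time_s'])
E
python3 -c "
from st import *
go(600,-280,430,SY)"
```

```text
[-0.7   0.5   1.02  1.26 -0.41  1.58  0.03] [698.1  -5.4 434.1] 40.6
to 600,-280,430: shift cm [-28.91  -3.78   0.58] spin -0.006 | head -0.214 tilt 1.15
```

>>> {"api": "step_arm", "payload": {
  "steps": [
    [0, -1.9, -0.3, 0, 0],
    [0, -3, -0.4, 0, 0],
    [0, -3, -0.4, 0, 0],
    [0, -3, -0.4, 0, 0],
    [0, -3, -0.4, 0, 0],
    [0, -3, -0.4, 0, 0],
    [0, -3, -0.4, 0, 0],
    [0, -3, -0.4, 0, 0],
    [0, -3, -0.4, 0, 0],
    [0, -3, -0.4, 0, 0]
  ]
}}

```text
time_s: 41.6
tcp_pos: [600.0, -275.7, 435.2]
tool_rot: [0.009, 0.776, 0.63, 0.003]
wrist_force: [0.0, 0.2, -2.5]
opening: 0.147
grip_force: 30.0
```

>>> {"api": "step_arm", "payload": {
  "steps": [
    [0, 0, -1, 0, 0],
    [0, -1, -2, 0, 0],
    [0, -1, -2, 0, 0],
    [0, -1, -2, 0, 0],
    [0, -1, -2, 0, 0],
    [0, -1, -2, 0, 0],
    [0, -1, -2, 0, 0],
    [0, 0, -1.5, 0, 0],
    [0, 0, 0, 0, 0],
    [0, 0, 0, 0, 0]
  ]
}}

```text
time_s: 42.6
tcp_pos: [447.3, -302.8, 432.8]
tool_rot: [0.009, 0.776, 0.631, 0.004]
wrist_force: [-0.2, -0.8, -2.5]
opening: 0.148
grip_force: 30.0
```

```bash
python3 -c "
from st import *
pre(4,102)"
```

```text
[-0.59  0.07  1.16  1.63 -0.07  1.47  0.37] [ 447.3 -302.8  432.8] 42.6
to 439,-310,291: shift cm [-0.78 -0.97 14.17] spin 0.002 | head -0.206 tilt 1.12
```

>>> {"api": "step_arm", "payload": {
  "steps": [
    [0, -0.8, -1, 0, 0],
    [0, 0, 0, 1, 0],
    [0, 0, 0, 3, 0],
    [0, 0, 0, 3, 0],
    [0, 0, 0, 3, 0],
    [0, 0, 0, 3, 0],
    [0, 0, 0, 1.2, 0],
    [0, 0, 0, 0, 0],
    [0, 0, 0, 0, 0]
  ]
}}

```text
time_s: 43.5
tcp_pos: [438.3, -311.5, 291.5]
tool_rot: [0.01, 0.777, 0.63, 0.002]
wrist_force: [-0.5, 0.4, -2.3]
opening: 0.151
grip_force: 30.0
```

```bash
python3 -c "
from st import *
pre(4,102);pre(4,0)"
```

```text
[-0.48  0.2   1.14  1.86 -0.19  1.18  0.51] [ 438.3 -311.5  291.5] 43.5
to 439,-310,291: shift cm [0.18 0.   0.05] spin -0.000 | head -0.208 tilt 1.14
to 538,-331,291: shift cm [ 0.19 10.2   0.23] spin -0.000 | head -0.208 tilt 1.14
```

>>> {"api": "step_arm", "payload": {
  "steps": [
    [0, 0.2, 1, 0, 0],
    [0, 0, 2, 0, 0],
    [0, 0, 2, 0.1, 0],
    [0, 0, 2, 0.1, 0],
    [0, 0, 2, 0, 0],
    [0, 0, 1.2, 0, 0],
    [0, 0, 0, 0, 0],
    [0, 0, 0, 0, 0]
  ]
}}

```text
time_s: 44.3
tcp_pos: [537.8, -330.4, 290.7]
tool_rot: [0.009, 0.777, 0.63, 0.002]
wrist_force: [-0.3, 0.1, -1.8]
opening: 0.145
grip_force: 30.0
```

>>> {"api": "step_arm", "payload": {
  "steps": [
    [0, 0, 0, 0.8, 0],
    [0, 0, 0, 0.8, 0],
    [0, 0, 0, 0.3, 0],
    [0, 0, 0, 0, 0],
    [0, 0, 0, 0, 0]
  ]
}}

```text
time_s: 44.8
tcp_pos: [538.4, -330.4, 271.6]
tool_rot: [0.009, 0.777, 0.63, 0.002]
wrist_force: [0.9, 0.5, -3.1]
opening: 0.146
grip_force: 30.0
```

>>> {"api": "step_arm", "payload": {
  "steps": [
    [0, 0, 0, 0.2, 0],
    [0, 0, 0, 0, 0]
  ]
}}

```text
time_s: 45.0
tcp_pos: [538.5, -330.4, 269.4]
tool_rot: [0.009, 0.777, 0.63, 0.002]
wrist_force: [-0.1, -0.1, -1.9]
opening: 0.144
grip_force: 30.0
```

>>> {"api": "step_arm", "payload": {
  "steps": [
    [0, 0, 0, 0.15, 0],
    [0, 0, 0, 0, 0],
    [0, 0, 0, 0, 0]
  ]
}}

```text
time_s: 45.3
tcp_pos: [538.6, -330.6, 268.2]
tool_rot: [0.01, 0.777, 0.63, 0.002]
wrist_force: [-0.8, 0.6, 1.0]
opening: 0.143
grip_force: 30.0
```

>>> {"api": "step_arm", "payload": {
  "steps": [
    [0, 0, 0, 0.1, 0],
    [0, 0, 0, 0, 0]
  ]
}}

```text
time_s: 45.5
tcp_pos: [538.6, -330.7, 267.8]
tool_rot: [0.01, 0.777, 0.63, 0.003]
wrist_force: [-3.5, 2.9, 11.8]
opening: 0.147
grip_force: 30.0
```

>>> {"api": "step_arm", "payload": {
  "steps": [
    [0.25, 0, 0, 0, 0],
    [0.35, 0, 0, 0, 0],
    [0.35, 0, 0, 0, 0],
    [0.35, 0, 0, 0, 0],
    [0.35, 0, 0, -1, 0],
    [0.35, 0, 0, -3, 0],
    [0.35, 0, 0, -3, 0],
    [0.35, 0, 0, -3, 0],
    [0.35, 0, 0, -3, 0],
    [0.35, 0, 0, 0, 0]
  ]
}}

```text
time_s: 46.5
tcp_pos: [537.0, -330.2, 401.3]
tool_rot: [0.012, 0.777, 0.63, 0.004]
wrist_force: [-0.3, -0.3, -0.7]
opening: 0.35
grip_force: 0.0
```

```bash
python3 - <<'E'
from plan import *
from st import *
q0=s["joint_pos"]; x,y=PEG[5]; c,sn=np.cos(SY),np.sin(SY); a=(x-102*c,y-102*sn)
dn=.335 # heading SY -> A heading -.543 : spin +.335
A=[(628,362,200,dn),(628,362,115,0),(628,362,430,0)]
E5=[(*a,430,0),(*a,291,0),(x,y,291,0),(x,y,370,0),(500,-200,430,0),(455,369,300,-1.46),(455,369,80,0),(455,369,80,-1.57)]
for nm,(u,w) in {"a":([(700,0,430,0)],[(700,0,430,-dn),(600,-280,430,0)]),
  "b":([(700,0,430,0)],[(780,-100,430,-dn),(650,-400,430,0)]),
  "c":([(460,0,370,0)],[(700,0,430,-dn),(600,-280,430,0)]),
  "d":([(500,-200,430,0),(500,100,330,0)],[(700,0,430,-dn),(600,-280,430,0)])}.items():
    seq=u+A+w+E5
    for k in range(len(seq),0,-1):
        o=run(q0,seq[:k])
        if o: break
    print(nm,k,len(seq),o and (round(o[1],2),np.round(o[0],2)[:,[0,1,2,4,6]].tolist()))
go(700,0,430,SY)
E
```

```text
[-0.33  0.36  1.08  1.5  -0.32  1.45  0.54] [ 537.  -330.2  401.3] 46.5
a 14 14 (np.float64(0.21), [[-0.75, 0.48, 0.98, -0.38, -0.04], [-1.25, 0.68, 0.93, -0.54, -0.79], [-1.22, 0.75, 0.87, -0.6, -0.75], [-1.23, 0.55, 1.0, -0.44, -0.88], [-0.75, 0.48, 0.98, -0.38, -0.04], [-0.41, 0.4, 1.05, -0.35, 0.4], [-0.33, 0.2, 1.16, -0.19, 0.63], [-0.27, 0.3, 1.11, -0.29, 0.71], [-0.15, 0.49, 1.01, -0.43, 0.71], [-0.16, 0.44, 1.04, -0.39, 0.67], [-0.77, 0.04, 1.08, -0.03, 0.1], [-1.28, 0.21, 0.56, -0.09, 0.55], [-1.2, 0.46, 0.49, -0.25, 0.67], [-0.92, 0.42, 0.15, -0.05, 2.07]])
b 14 14 (np.float64(0.26), [[-0.75, 0.48, 0.98, -0.38, -0.04], [-1.25, 0.68, 0.93, -0.54, -0.79], [-1.22, 0.75, 0.87, -0.6, -0.75], [-1.23, 0.55, 1.0, -0.44, -0.88], [-0.44, 0.65, 0.91, -0.49, 0.09], [-0.07, 0.6, 0.94, -0.48, 0.53], [-0.3, 0.18, 1.11, -0.17, 0.61], [-0.24, 0.28, 1.07, -0.27, 0.69], [-0.13, 0.47, 0.98, -0.41, 0.69], [-0.15, 0.43, 1.01, -0.37, 0.66], [-0.71, 0.03, 1.01, -0.02, 0.1], [-1.22, 0.2, 0.48, -0.07, 0.53], [-1.15, 0.45, 0.43, -0.21, 0.64], [-0.88, 0.41, 0.09, -0.02, 2.04]])
c 14 14 (np.float64(0.2
[... 400 characters left out ...]
 -0.03, 0.49], [-1.0, 0.42, 0.24, -0.1, 0.54], [-0.73, 0.41, -0.09, 0.08, 1.96]])
d 15 15 (np.float64(0.25), [[-0.78, 0.04, 1.09, -0.03, 0.1], [-1.08, 0.02, 0.77, 0.01, -0.52], [-1.09, 0.58, 0.66, -0.35, -0.92], [-1.07, 0.66, 0.62, -0.4, -0.89], [-1.09, 0.47, 0.71, -0.28, -0.98], [-0.62, 0.41, 0.75, -0.26, -0.12], [-0.29, 0.34, 0.85, -0.25, 0.33], [-0.18, 0.15, 0.95, -0.13, 0.57], [-0.14, 0.24, 0.93, -0.21, 0.64], [-0.06, 0.43, 0.86, -0.34, 0.64], [-0.07, 0.39, 0.89, -0.3, 0.61], [-0.52, 0.03, 0.82, -0.01, 0.09], [-1.05, 0.19, 0.28, -0.03, 0.49], [-1.01, 0.42, 0.26, -0.11, 0.55], [-0.74, 0.41, -0.08, 0.08, 1.96]])
to 700,0,430: shift cm [35.66  9.17 -2.99] spin -0.000 | head -0.208 tilt 1.40
```

>>> {"api": "step_arm", "payload": {
  "steps": [
    [0.4, 3, -1.5, -1, 0],
    [0.4, 3, -1.6, -1, 0],
    [0.4, 3, -1.6, -0.9, 0],
    [0.4, 3, -1.6, 0, 0],
    [0.5, 3.7, -0.8, 1, 0],
    [0.5, 3.7, -0.8, 1, 0],
    [0.5, 3.7, -0.8, 1, 0],
    [0.5, 3.7, -0.8, 1, 0],
    [0.5, 3.7, -0.8, 2, 0],
    [0.5, 3.7, -0.8, 2, 0]
  ]
}}

```text
time_s: 47.5
tcp_pos: [499.2, 29.0, 341.0]
tool_rot: [0.009, 0.777, 0.63, 0.003]
wrist_force: [1.1, 0.4, 0.6]
opening: 0.502
grip_force: 0.0
```

>>> {"api": "step_arm", "payload": {
  "steps": [
    [0.5, 3.7, -0.8, 1, 0],
    [0.5, 3.5, -0.6, 1, 0],
    [0.5, 0, 0, 0, 0]
  ]
}}

```text
time_s: 47.8
tcp_pos: [499.9, 105.1, 319.0]
tool_rot: [0.009, 0.775, 0.632, 0.001]
wrist_force: [-0.2, 0.2, -0.1]
opening: 0.497
grip_force: 0.0
```

```bash
sed -i 's/"C":[^)]*)[^)]*)/"C":("red",(538.5,-331,272),-.2)/' look.py; python3 - <<'E'
from look import *
from st import *
I=look("7",W)
p=bar(I,"red",W["A"][1],-.543,r=20)[0]
go(p[0],p[1],200,p[3])
E
```

```text
[-1.14  0.04  0.84  1.86 -0.02  1.24 -0.5 ] [499.9 105.1 319. ] 47.8
A [ 6.28040e+02  3.62287e+02  1.23422e+02 -5.52000e-01] 0.039 ['scene', 'top']
B [ 5.94008e+02 -6.80280e+01  2.72830e+02 -2.45000e-01] 0.078 ['scene', 'top']
C [ 5.38852e+02 -3.32577e+02  2.73967e+02 -2.36000e-01] 0.091 ['scene', 'top']
D [ 5.76596e+02 -1.53458e+02  2.73223e+02 -2.11000e-01] 0.104 ['scene', 'top']
dry [ 5.80530e+02  2.37074e+02  1.25800e+02 -2.12000e-01] 0.032 ['scene']
yel [ 5.58549e+02 -2.42780e+02  2.74141e+02 -2.32000e-01] 0.191 ['scene', 'top']
to 628,362,200: shift cm [28.29  6.88 11.9 ] spin 0.336 | head -0.207 tilt 1.12
```

>>> {"api": "step_arm", "payload": {
  "steps": [
    [0.5, 3, 0.8, 0, 0],
    [0.5, 3.6, 0.9, 1, 0],
    [0.5, 3.6, 0.9, 1, 0],
    [0.5, 3.6, 0.9, 1, 0],
    [0.5, 3.6, 0.9, 1, 0],
    [0.5, 3.6, 0.9, 2, 0],
    [0.5, 3.6, 0.8, 2, 0],
    [0.5, 3.6, 0.7, 2, 0.11],
    [0.5, 0, 0, 0, 0.11],
    [0.5, 0, 0, 0, 0.12]
  ]
}}

```text
time_s: 48.9
tcp_pos: [628.0, 360.6, 218.9]
tool_rot: [0.01, 0.873, 0.487, 0.004]
wrist_force: [0.7, -0.8, -0.2]
opening: 0.503
grip_force: 0.0
```

>>> {"api": "step_arm", "payload": {
  "steps": [
    [0.5, 0, 0, 0, 0],
    [0.5, 0, 0, 0, 0]
  ]
}}

```text
time_s: 49.1
tcp_pos: [627.8, 360.5, 220.1]
tool_rot: [0.009, 0.871, 0.49, 0.004]
wrist_force: [-0.4, 0.2, 0.4]
opening: 0.499
grip_force: 0.0
```

```bash
python3 - <<'E'
from st import *
go(628,362.3,116,-.548)
E
```

```text
[-1.13  0.6   0.79  1.5  -0.43  1.21 -0.82] [627.8 360.5 220.1] 49.1
to 628,362,116: shift cm [ 0.18 -0.28 10.41] spin 0.003 | head -0.545 tilt 1.15
```

>>> {"api": "step_arm", "payload": {
  "steps": [
    [0.5, 0.2, -0.3, 1, 0],
    [0.5, 0, 0, 3, 0],
    [0.5, 0, 0, 3, 0],
    [0.5, 0, 0, 2.2, 0],
    [0.5, 0, 0, 1.2, 0],
    [0, 0, 0, 0, 0],
    [0, 0, 0, 0, 0],
    [0, 0, 0, 0, 0],
    [0, 0, 0, 0, 0],
    [0, 0, 0, 0, 0]
  ]
}}

```text
time_s: 50.1
tcp_pos: [627.8, 363.6, 116.3]
tool_rot: [0.009, 0.872, 0.489, 0.005]
wrist_force: [1.0, -1.7, 3.7]
opening: 0.14
grip_force: 29.9
```

>>> {"api": "step_arm", "payload": {
  "steps": [
    [0, 0, 0, 0, 0],
    [0, 0, 0, 0, 0]
  ]
}}

```text
time_s: 50.3
tcp_pos: [627.9, 363.5, 116.3]
tool_rot: [0.009, 0.872, 0.489, 0.005]
wrist_force: [-0.2, -0.9, 6.4]
opening: 0.143
grip_force: 29.9
```

>>> {"api": "step_arm", "payload": {
  "steps": [
    [0, 0, 0, -1, 0],
    [0, 0, 0, -2, 0],
    [0, 0, 0, -4, 0],
    [0, 0, 0, -4, 0],
    [0, 0, 0, -4, 0],
    [0, 0, 0, -4, 0],
    [0, 0, 0, -4, 0],
    [0, 0, 0, -4, 0],
    [0, 0, 0, -4, 0],
    [0, 0, 0, 0, 0]
  ]
}}

```text
time_s: 51.3
tcp_pos: [623.7, 366.8, 431.5]
tool_rot: [0.009, 0.872, 0.489, 0.007]
wrist_force: [0.6, -0.2, -2.3]
opening: 0.146
grip_force: 29.9
```

>>> {"api": "step_arm", "payload": {
  "steps": [
    [0, 0, 0, 0, -0.11],
    [0, 0, 0, 0, -0.11],
    [0, 0, 0, 0, -0.12],
    [0, 0, 0, 0, 0]
  ]
}}

```text
time_s: 51.7
tcp_pos: [622.2, 366.8, 425.0]
tool_rot: [0.009, 0.776, 0.631, 0.002]
wrist_force: [0.4, -0.8, -2.7]
opening: 0.146
grip_force: 29.9
```

```bash
python3 - <<'E'
from st import *
go(700,0,430,SY)
E
```

```text
[-1.09  0.49  0.78  1.19 -0.32  1.57 -0.59] [622.2 366.8 425. ] 51.7
to 700,0,430: shift cm [-34.32  15.12   0.04] spin 0.002 | head -0.206 tilt 1.07
```

>>> {"api": "step_arm", "payload": {
  "steps": [
    [0, -2, 0.9, 0, 0],
    [0, -3.6, 1.6, 0, 0],
    [0, -3.6, 1.6, 0, 0],
    [0, -3.6, 1.6, 0, 0],
    [0, -3.6, 1.6, 0, 0],
    [0, -3.6, 1.6, 0, 0],
    [0, -3.6, 1.6, 0, 0],
    [0, -3.6, 1.6, 0, 0],
    [0, -3.6, 1.6, 0, 0],
    [0, -3.5, 1.4, 0, 0]
  ]
}}

```text
time_s: 52.7
tcp_pos: [699.2, -2.1, 430.6]
tool_rot: [0.009, 0.778, 0.628, 0.002]
wrist_force: [0.3, -0.1, -1.9]
opening: 0.146
grip_force: 29.9
```

>>> {"api": "step_arm", "payload": {
  "steps": [
    [0, -3, -0.2, 0, 0],
    [0, -3, -0.4, 0, 0],
    [0, -3, -0.4, 0, 0],
    [0, -3, -0.4, 0, 0],
    [0, -3, -0.4, 0, 0],
    [0, -3, -0.4, 0, 0],
    [0, -3, -0.4, 0, 0],
    [0, -3, -0.4, 0, 0],
    [0, -3, -0.5, 0, 0],
    [0, -2.5, -0.5, 0, 0]
  ]
}}

```text
time_s: 53.7
tcp_pos: [597.8, -282.2, 432.3]
tool_rot: [0.009, 0.778, 0.628, 0.002]
wrist_force: [0.3, -0.2, -1.9]
opening: 0.143
grip_force: 29.9
```

```bash
python3 - <<'E'
from st import *
pre(5,102,430)
E
```

```text
[-0.27  0.37  0.89  1.36 -0.29  1.53  0.38] [ 597.8 -282.2  432.3] 53.7
to 420,-398,430: shift cm [-15.07 -14.92   0.1 ] spin -0.005 | head -0.213 tilt 1.09
```

>>> {"api": "step_arm", "payload": {
  "steps": [
    [0, -1.5, -1.5, 0, 0],
    [0, -2.5, -2.4, 0, 0],
    [0, -2.5, -2.5, 0, 0],
    [0, -2.5, -2.5, 0, 0],
    [0, -2.5, -2.5, 0, 0],
    [0, -2.5, -2.5, 0, 0],
    [0, -1.1, -1, 0, 0],
    [0, 0, 0, 0, 0],
    [0, 0, 0, 0, 0]
  ]
}}

```text
time_s: 54.6
tcp_pos: [422.6, -396.5, 430.9]
tool_rot: [0.009, 0.777, 0.63, 0.003]
wrist_force: [-0.3, 0.1, -2.5]
opening: 0.147
grip_force: 29.9
```

```bash
python3 - <<'E'
from st import *
pre(5,102,291)
E
```

```text
[-0.17  0.18  0.97  1.55 -0.15  1.47  0.6 ] [ 422.6 -396.5  430.9] 54.6
to 420,-398,291: shift cm [-0.08 -0.47 13.99] spin -0.001 | head -0.209 tilt 1.10
```

>>> {"api": "step_arm", "payload": {
  "steps": [
    [0, -0.1, -0.5, 0, 0],
    [0, 0, 0, 1, 0],
    [0, 0, 0, 3, 0],
    [0, 0, 0, 3, 0],
    [0, 0, 0, 3, 0],
    [0, 0, 0, 3, 0],
    [0, 0, 0, 1, 0],
    [0, 0, 0, 0, 0],
    [0, 0, 0, 0, 0]
  ]
}}

```text
time_s: 55.5
tcp_pos: [419.8, -399.0, 291.9]
tool_rot: [0.01, 0.777, 0.63, 0.002]
wrist_force: [0.0, -0.5, -2.1]
opening: 0.145
grip_force: 29.9
```

```bash
python3 - <<'E'
from st import *
pre(5,0,291)
E
```

```text
[-0.12  0.26  0.94  1.77 -0.23  1.2   0.68] [ 419.8 -399.   291.9] 55.5
to 520,-419,291: shift cm [ 0.12 10.2   0.28] spin 0.000 | head -0.208 tilt 1.15
```

>>> {"api": "step_arm", "payload": {
  "steps": [
    [0, 0.1, 1, 0, 0],
    [0, 0, 2, 0, 0],
    [0, 0, 2, 0.1, 0],
    [0, 0, 2, 0.1, 0],
    [0, 0, 2, 0, 0],
    [0, 0, 1.2, 0, 0],
    [0, 0, 0, 0, 0],
    [0, 0, 0, 0, 0]
  ]
}}

```text
time_s: 56.3
tcp_pos: [519.1, -419.0, 291.0]
tool_rot: [0.009, 0.777, 0.63, 0.002]
wrist_force: [-0.1, 0.9, -3.3]
opening: 0.148
grip_force: 29.9
```

>>> {"api": "step_arm", "payload": {
  "steps": [
    [0, 0, 0, 0.8, 0],
    [0, 0, 0, 0.8, 0],
    [0, 0, 0, 0.5, 0],
    [0, 0, 0, 0, 0],
    [0, 0, 0, 0, 0]
  ]
}}

```text
time_s: 56.8
tcp_pos: [519.7, -418.9, 269.7]
tool_rot: [0.009, 0.777, 0.63, 0.002]
wrist_force: [-0.5, 0.4, -2.5]
opening: 0.148
grip_force: 29.9
```

>>> {"api": "step_arm", "payload": {
  "steps": [
    [0, 0, 0, 0.15, 0],
    [0, 0, 0, 0, 0]
  ]
}}

```text
time_s: 57.0
tcp_pos: [519.8, -419.0, 268.3]
tool_rot: [0.009, 0.777, 0.63, 0.002]
wrist_force: [-0.9, 0.1, -3.0]
opening: 0.145
grip_force: 29.9
```

>>> {"api": "step_arm", "payload": {
  "steps": [
    [0, 0, 0, 0.15, 0],
    [0, 0, 0, 0, 0],
    [0, 0, 0, 0, 0]
  ]
}}

```text
time_s: 57.3
tcp_pos: [519.9, -419.2, 267.2]
tool_rot: [0.01, 0.777, 0.63, 0.003]
wrist_force: [-0.9, 0.9, 3.2]
opening: 0.144
grip_force: 29.9
```

>>> {"api": "step_arm", "payload": {
  "steps": [
    [0, 0, 0, 0.05, 0],
    [0, 0, 0, 0, 0]
  ]
}}

```text
time_s: 57.5
tcp_pos: [520.0, -419.2, 267.0]
tool_rot: [0.01, 0.777, 0.63, 0.003]
wrist_force: [-3.1, 2.8, 9.2]
opening: 0.148
grip_force: 29.9
```

>>> {"api": "step_arm", "payload": {
  "steps": [
    [0.25, 0, 0, 0, 0],
    [0.35, 0, 0, 0, 0],
    [0.35, 0, 0, 0, 0],
    [0.35, 0, 0, 0, 0],
    [0.35, 0, 0, -1, 0],
    [0.35, 0, 0, -3, 0],
    [0.35, 0, 0, -3, 0],
    [0.35, 0, 0, -4, 0],
    [0.35, 0, 0, -4, 0],
    [0.35, 2, -2, 0, 0]
  ]
}}

```text
time_s: 58.5
tcp_pos: [503.1, -396.6, 421.2]
tool_rot: [0.013, 0.777, 0.629, 0.002]
wrist_force: [-1.0, 0.4, -0.5]
opening: 0.349
grip_force: 0.0
```

```bash
python3 - <<'E'
from plan import *
from st import *
go(500,-200,430,SY)
for w in ([(500,-200,430,0),(480,100,400,0)],[(500,-200,430,0),(500,100,400,0)]):
  w=w+[(455.5,370,300,-.316),(455.5,370,80,0),(455.5,370,80,-1.6),(455.5,370,300,0)]
  o=run(s["joint_pos"],w); print(o and (o[1],np.round(o[0],2).tolist()))
E
```

```text
[-0.11  0.33  0.93  1.43 -0.27  1.48  0.6 ] [ 503.1 -396.6  421.2] 58.5
to 500,-200,430: shift cm [19.15 -4.38 -1.22] spin -0.002 | head -0.210 tilt 1.52
(np.float64(0.41866574326058426), [[-0.55, 0.03, 0.84, 1.65, -0.01, 1.45, 0.08], [-0.84, -0.06, 0.49, 1.78, 0.05, 1.4, -0.57], [-1.04, 0.19, 0.28, 1.72, -0.03, 1.23, -0.66], [-1.01, 0.43, 0.25, 1.91, -0.11, 0.81, -0.6], [-0.73, 0.42, -0.09, 1.91, 0.09, 0.81, 0.84], [-0.71, 0.19, -0.1, 1.72, 0.05, 1.23, 0.88]])
(np.float64(0.4432369463339789), [[-0.55, 0.03, 0.84, 1.65, -0.01, 1.45, 0.08], [-0.84, -0.02, 0.51, 1.75, 0.03, 1.4, -0.54], [-1.06, 0.2, 0.29, 1.72, -0.03, 1.23, -0.65], [-1.02, 0.43, 0.27, 1.91, -0.11, 0.81, -0.6], [-0.74, 0.42, -0.07, 1.91, 0.08, 0.81, 0.84], [-0.73, 0.19, -0.08, 1.72, 0.04, 1.23, 0.88]])
```

>>> {"api": "step_arm", "payload": {
  "steps": [
    [0.4, 3, -0.8, -0.2, 0],
    [0.4, 4, -0.9, -0.2, 0],
    [0.4, 4, -0.9, 0, 0],
    [0.4, 4, -0.9, 0, 0],
    [0.5, 4.2, -0.9, 0, 0],
    [0.5, 4.2, -1, 0.5, 0],
    [0.5, 4.2, -1, 0.5, 0],
    [0.5, 4.2, -1, 0.5, 0],
    [0.5, 4.2, -1, 0.5, 0],
    [0.5, 4.2, -1, 0.5, 0]
  ]
}}

```text
time_s: 59.5
tcp_pos: [493.2, 20.3, 390.6]
tool_rot: [0.009, 0.777, 0.63, 0.003]
wrist_force: [0.6, 0.8, 0.3]
opening: 0.502
grip_force: 0.0
```

>>> {"api": "step_arm", "payload": {
  "steps": [
    [0.5, 4, -1, 0.5, 0],
    [0.5, 4, -1.2, 0, 0],
    [0.5, 0, 0, 0, -0.1],
    [0.5, 0, 0, 0, -0.1],
    [0.5, 0, 0, 0, -0.12],
    [0.5, 0, 0, 0, 0]
  ]
}}

```text
time_s: 60.1
tcp_pos: [488.7, 101.4, 384.5]
tool_rot: [0.01, 0.666, 0.746, 0.001]
wrist_force: [0.4, 0.1, 0.3]
opening: 0.5
grip_force: 0.0
```

```bash
sed -i 's/"A":[^)]*)[^)]*)/"A":("red",(520,-419,272),-.2)/' look.py; python3 - <<'E'
from look import *
from st import *
I=look("8",W)
cv2.imwrite("pics/v8.png",np.hstack([cv2.resize(I["scene"][130:280,80:280],(400,300),interpolation=cv2.INTER_CUBIC),cv2.resize(I["top"][110:260,110:310],(400,300),interpolation=cv2.INTER_CUBIC)]))
go(455.5,370,250,.108)
E
```

```text
[-0.9  -0.02  0.55  1.77  0.03  1.38 -0.24] [488.7 101.4 384.5] 60.1
A [ 5.20749e+02 -4.20660e+02  2.73824e+02 -1.94000e-01] 0.117 ['scene', 'top']
B [ 5.93806e+02 -6.82950e+01  2.72829e+02 -2.41000e-01] 0.08 ['scene', 'top']
C [ 5.39006e+02 -3.32218e+02  2.73919e+02 -2.28000e-01] 0.103 ['scene', 'top']
D [ 5.76758e+02 -1.53493e+02  2.73415e+02 -2.20000e-01] 0.104 ['scene', 'top']
dry [ 5.80572e+02  2.36645e+02  1.26266e+02 -2.05000e-01] 0.034 ['scene']
yel [ 5.58590e+02 -2.42513e+02  2.74385e+02 -2.56000e-01] 0.275 ['scene', 'top']
to 456,370,250: shift cm [27.23 -0.6  13.07] spin 0.000 | head 0.108 tilt 1.12
```

View pics/v8.png

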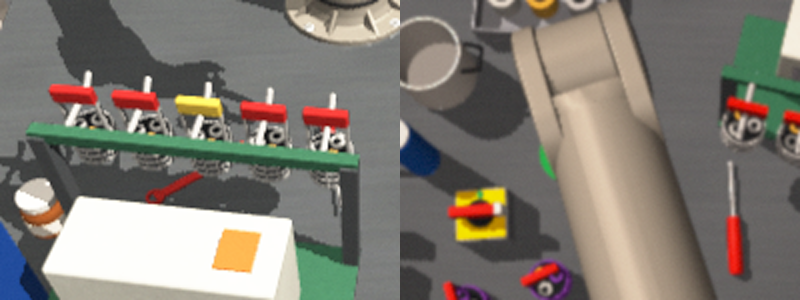

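All five baskets hang at rest (four red, with yellow in the middle) and the handle still shows off. Now to turn it back on.

>>> {"api": "step_arm", "payload": {
  "steps": [
    [0.5, 3, 0, 1, 0],
    [0.5, 4, -0.1, 2, 0],
    [0.5, 4, -0.1, 2, 0],
    [0.5, 4, -0.1, 2, 0],
    [0.5, 4, -0.1, 2, 0],
    [0.5, 4, -0.1, 2, 0],
    [0.5, 4.2, -0.1, 2, 0],
    [0.5, 0, 0, 0, 0],
    [0.5, 0, 0, 0, 0]
  ]
}}

```text
time_s: 61.1
tcp_pos: [453.9, 370.1, 249.5]
tool_rot: [0.01, 0.667, 0.745, 0.0]
wrist_force: [-0.1, -0.8, -0.4]
opening: 0.498
grip_force: 0.0
```

```bash
python3 - <<'E'
from st import *
go(455.5,370,80,.108)
E
```

```text
[-1.11  0.25  0.37  1.78 -0.08  1.13 -0.61] [453.9 370.1 249.5] 61.1
to 456,370,80: shift cm [ 0.22 -0.07 16.95] spin 0.003 | head 0.111 tilt 1.13
```

>>> {"api": "step_arm", "payload": {
  "steps": [
    [0.5, 0.2, -0.1, 3, 0],
    [0.5, 0, 0, 4, 0],
    [0.5, 0, 0, 4, 0],
    [0.5, 0, 0, 3, 0],
    [0.5, 0, 0, 2, 0],
    [0.5, 0, 0, 1, 0],
    [0, 0, 0, 0, 0],
    [0, 0, 0, 0, 0],
    [0, 0, 0, 0, 0],
    [0, 0, 0, 0, 0]
  ]
}}

```text
time_s: 62.1
tcp_pos: [456.1, 370.1, 81.3]
tool_rot: [0.01, 0.666, 0.745, 0.002]
wrist_force: [3.2, 1.1, 0.6]
opening: 0.201
grip_force: 3.1
```

>>> {"api": "step_arm", "payload": {
  "steps": [
    [0, 0, 0, 0, 0],
    [0, 0, 0, 0, 0],
    [0, 0, 0, 0, 0]
  ]
}}

```text
time_s: 62.4
tcp_pos: [456.3, 370.2, 81.2]
tool_rot: [0.01, 0.666, 0.745, 0.002]
wrist_force: [0.9, -0.2, 7.7]
opening: 0.191
grip_force: 30.0
```

>>> {"api": "step_arm", "payload": {
  "steps": [
    [0, 0, 0, 0, -0.13],
    [0, 0, 0, 0, -0.13],
    [0, 0, 0, 0, -0.13],
    [0, 0, 0, 0, -0.13],
    [0, 0, 0, 0, -0.13],
    [0, 0, 0, 0, -0.13]
  ]
}}

```text
time_s: 63.0
tcp_pos: [456.1, 370.1, 81.2]
tool_rot: [0.01, 0.331, 0.944, -0.002]
wrist_force: [-1.7, -2.3, 8.0]
opening: 0.19
grip_force: 30.0
```

>>> {"api": "step_arm", "payload": {
  "steps": [
    [0, 0, 0, 0, -0.13],
    [0, 0, 0, 0, -0.13],
    [0, 0, 0, 0, -0.13],
    [0, 0, 0, 0, -0.13],
    [0, 0, 0, 0, -0.13],
    [0, 0, 0, 0, -0.13],
    [0, 0, 0, 0, -0.06],
    [0, 0, 0, 0, -0.06],
    [0, 0, 0, 0, 0],
    [0, 0, 0, 0, 0]
  ]
}}

```text
time_s: 64.0
tcp_pos: [455.5, 369.8, 81.0]
tool_rot: [0.007, -0.11, 0.994, -0.006]
wrist_force: [-4.5, -1.7, 8.5]
opening: 0.203
grip_force: 31.8
```

```bash
python3 - <<'E'
from st import *
print(s['moment'],s['opening']);go(455.5,370,80,1.68)
E
```

```text
[-0.74  0.42 -0.08  1.92  0.07  0.8   0.93] [455.5 369.8  81. ] 64.0
[-0.21416668  1.13604206 -0.74006761] 0.20341405035931773
to 456,370,80: shift cm [-0.    0.02  0.1 ] spin 0.111 | head 1.791 tilt 1.08
```

>>> {"api": "step_arm", "payload": {
  "steps": [
    [0.6, 0, 0, 0, 0],
    [0.6, 0, 0, 0, 0],
    [0.6, 0, 0, 0, 0],
    [0.6, 0, 0, 0, 0],
    [0.6, 0, 0, 0, 0],
    [0.6, 0, 0, -3, 0],
    [0.6, 0, 0, -4, 0],
    [0.6, 0, 0, -4, 0],
    [0.6, 0, 0, -4, 0],
    [0.6, 0, 0, -4, 0]
  ]
}}

```text
time_s: 65.0
tcp_pos: [452.5, 371.7, 271.9]
tool_rot: [0.007, -0.11, 0.994, -0.007]
wrist_force: [0.4, 0.1, -0.1]
opening: 0.597
grip_force: 0.0
```

>>> {"api": "step_arm", "payload": {
  "steps": [
    [0.6, 2, 3, -1, 0],
    [0.6, 2, 3, 0, 0],
    [0.6, 2, 3, 0, 0],
    [0.6, 2, 3, 0, 0],
    [0.6, 0, 0, 0, 0],
    [0.6, 0, 0, 0, 0]
  ]
}}

```text
time_s: 65.6
tcp_pos: [347.8, 471.7, 277.2]
tool_rot: [0.007, -0.111, 0.994, -0.007]
wrist_force: [0.1, -0.9, -0.9]
opening: 0.598
grip_force: 0.0
```

```bash
python3 - <<'E'
from look import *
I=look("9",W)
cv2.imwrite("pics/v9.png",np.hstack([cv2.resize(I["scene"],(400,300),interpolation=cv2.INTER_AREA),cv2.resize(I["scene"][150:225,330:430],(400,300),interpolation=cv2.INTER_CUBIC)]))
E
```

```text
A [ 5.20942e+02 -4.20278e+02  2.73977e+02 -1.98000e-01] 0.122 ['scene', 'top']
B [ 5.93941e+02 -6.80350e+01  2.72685e+02 -2.45000e-01] 0.083 ['scene', 'top']
C [ 5.38713e+02 -3.32626e+02  2.73897e+02 -2.33000e-01] 0.104 ['scene', 'top']
D [ 5.76701e+02 -1.53467e+02  2.73021e+02 -2.11000e-01] 0.104 ['scene', 'top']
dry [ 5.79664e+02  2.34981e+02  1.25097e+02 -2.11000e-01] 0.12 ['scene', 'top']
yel [ 5.58662e+02 -2.42676e+02  2.73103e+02 -2.52000e-01] 0.256 ['scene', 'top']
```

View pics/v9.png

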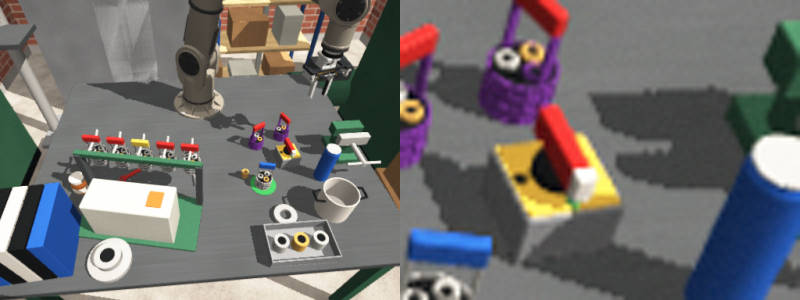

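The handle is back at on, with its white end over the green dot at (580,190) in the crop. Every basket is in place, so I'm handing the job in.

```bash
python3 -c "
from workcell import manip
print(manip.close_job())"
```

```text
the job is handed in; nothing more can be done
None
```

The job is handed in: blower turned off first, dry blue basket on the mat, all four red baskets hung on pegs 1, 2, 4 and 5, yellow left on peg 3, and the isolator back at on, all confirmed in the last pictures.

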